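Clear the mould frames and set each plaster master in its own

TASK

Get the plaster masters ready for a silicone pour: set the square one in the square frame, the long one lengthwise in the long frame and the round rosette in the pipe ring, each lying flat, same face up as now, well centred and squared to the walls so that the silicone gets an even wall all round. Two cured silicone offcuts were left in the pipe ring and the long frame: drop each into the cup that holds offcuts before the master goes into that frame, and leave the cup standing.

Things in the scene. Friction and masses are not known exactly. Their poses are not given: they have to be found in the camera images.
- square_master_mid (a point): square cast plaster block, 48 x 48 x 20 mm high, sides slightly tapering to the top, loose on the bench, to be grasped across two opposite sides. This point is its centre (10 mm up); x and y lie along its sides, z up. 60 g
- long_master_mid (a point): long cast plaster block, 30 x 60 x 14 mm high, sides slightly tapering to the top, loose on the bench, to be grasped across its 30 mm width. This point is its centre (7 mm up); x across its 30 mm width, y along its 60 mm length, z up. 50 g
- round_master_mid (a point): round plaster rosette with beaded rings on top, 54 mm in diameter, 22 mm high at the middle, with a plain upright rim 12 mm high to grasp, loose on the bench. This point is its centre (11 mm up); z up. 60 g
- ring_offcut_mid (a point): flat dark red scrap of cured silicone, 19 x 30 x 8 mm, left lying on the floor of the pipe ring, near its middle, loose. This point is its centre (4 mm up); x across its 19 mm width, y along its 30 mm length, z up. 12 g
- frame_offcut_mid (a point): flat dark red scrap of cured silicone, 19 x 30 x 8 mm, left lying on the floor of the long frame, near its middle, loose. This point is its centre (4 mm up); x across its 19 mm width, y along its 30 mm length, z up. 12 g
- square_frame: square mould frame of light wood, fixed to the bench: 6 mm white base board 134 mm square, walls 8 mm thick that stand 34 mm above the board (top 40 mm above the bench), open inside 106 x 106 mm; the wall ends lap up to 14 mm past the inside corners. Origin on the bench under its centre; x and y along its walls
- long_frame: oblong mould frame of light wood, fixed to the bench: 6 mm white base board 118 x 150 mm, walls 8 mm thick that stand 34 mm above the board (top 40 mm above the bench), open inside 90 mm along x by 122 mm along y. Origin on the bench under its centre; x and y along its walls
- pipe_ring: mould ring, a short length of dark grey pipe on a 6 mm white base board 136 mm square, fixed to the bench: outside diameter 125 mm, inside 117 mm, rim 34 mm above the board (40 mm above the bench). Origin on the bench under its centre; z up
- offcut_cup: larger pinkish plastic cup, loose, open at the top, 94 mm wide at the rim and 83 mm high, inside about 84 mm wide at the rim and narrowing to about 65 mm at the floor, two red silicone offcuts stuck in its bottom. Origin under the centre of its foot; z up. About 0.25 kg
Mind the look-alikes: they are no part of the job. There is more than one size of the part that bears long_master_mid; the job needs the larger.

How it is judged:
By the outcome, as a careful person would: the job done as asked, in the order asked, and still so for the second after the job is handed in, with the robot touching nothing.
It also fails if it takes over 112 s, if anything falls off the work surface, if the arm or the gripper's body presses on something with over 40 N, if the wrist force passes 120 N, or if a joint passes its speed limit or range.

ROBOT

A 6-joint arm with a two-finger parallel gripper is mounted at the origin on a cart in front of the work surface, level with it; the furniture and walls round the work are solid. World frame = base frame: x ahead of the robot, y to its left, z up, the work surface at z = 0. Lengths are in mm, angles in rad, forces in N, time in s.
With the tool pointing down it reaches from about 350 to 775 mm from the base axis. Payload 7.3 kg.
Tool frame: the origin (TCP) lies at the very end of the fingers, on their centre line; the grasp point (between the pads) lies 19 mm behind it; z points along the fingers, y is the line along which they close (so a half turn about z gives the same grasp; the last joint's range is limited). The gripper opens to 92 mm and grips with 3 to 60 N. Pads are 19 mm wide; open, the fingers measure 130 mm over their backs; the gripper's body (75 mm by 190 mm) begins 47 mm behind the grasp point.
Start: joints at [1.184, 0.342, 1.524, -0, 1.275, -0.146], TCP at [125.186, 509.876, 226.741] pointing down, gripper open.
Joint ranges: [-2.53, 2.53], [-0.77, 2.02], [0.04, 2.7], [-1, 4.14], [0.28, 2.66], [-3.11, 3.11]. Speed limits (rad/s): [2.57, 2.57, 3.14, 3.14, 3.14, 3.14].

INTERFACE

Orientations are given as [roll, pitch, yaw] about the fixed x, y, z axes, in that order (R = Rz(yaw) Ry(pitch) Rx(roll)).
In Python, from plant import get_obs, capture, close_job gives the robot as it stands. The module is installed in compiled form; this text tells all that it offers.
- The arm moves only by the shell command python3 -m handwheel 'ROWS'. ROWS is JSON, a list of rows, each a list of 3 entries, a list of its own where there are three numbers: the turn, a rotation vector about the tool's x, y, z in degrees, then the shift along the tool's x, y, z in m, then the opening, from 0 (shut) to 1 (fully open). A call has 1 to 12 rows; each row is the pose to reach, as a shift and turn from the pose commanded when the call began, along the tool's axes at that moment; what a row does not reach only later rows make up. A row lasts 1/10 s, in which the tool goes at most 50 mm and 8.59 degrees, less where a joint would pass 70% of its speed; a pose out of reach is approached as far as the arm can. A call with a gripper value outside its range is refused whole. The fingers move at their own pace and stop on an object; the grip force is fixed at half the most. Time passes only in rows, so rows that repeat a pose let the fingers close. It gives the time, the measured TCP pose, the force, the opening and the grip force at its end, in the units of the state.
- get_obs(): the state, without advancing time (a new reading comes with each control period).
- capture(name): name is "side" or "top"; returns a dict with "image" (420x560x3 uint8, red, green, blue), "depth" (420x560 float32, mm along the optical axis (not along the pixel's ray), 0 where there is no reading), "fx", "fy", "cx", "cy" (pixels), "camera_from_world" (4x4, takes a point from world to camera coordinates). Camera axes: x right, y down, z forward; pixel columns grow to the right and rows downward; lengths in mm; the calibration is good to about 2 mm. A picture is of the moment at which its call begins.
- close_job(): hands the job in; it is judged then, once.
The state is a dict: "time": time; "joint_positions": joint angles; "dq": joint speeds; "tau": joint torques, N m; "tool_pos": TCP position; "tcp_rot": TCP orientation; "contact_force": force on the tool from outside, world axes, zero at the start; "moment": the same for the moment, N m; "grip_width": finger opening in mm; "finger_force": force on a finger pad.
Only numpy, scipy, OpenCV 4.12 (cv2) and the standard library are available. Lean on these libraries where they do the work, as an engineer would, in place of code of your own. Each camera call takes 0.05 s, during which the arm holds its last target. There are 200 camera calls.

## Working session

There is one attempt and no reset: what is moved stays moved. The work goes in short steps, Python scripts to look and compute and a shell command to move; the robot and the scene stay as the last step left them, time stands still between calls to the robot, and variables do not carry over. Pictures are saved under pics/ and viewed, at most 14 in all, crops included, and the job is handed in when it is done.

```bash
mkdir -p pics; ls
python3 - <<'E'
from plant import *
import cv2,numpy as np
print(get_obs())
for n in("top","side"):
    c=capture(n); cv2.imwrite(f"pics/{n}0.png",c["image"][:,:,::-1]); np.savez(f"pics/{n}0.npz",**c)
    print(n,c["fx"],c["cx"],c["cy"],np.round(c["camera_from_world"],3).tolist())
E
```

```text
pics
{'time': 0.0, 'joint_positions': array([ 1.18402680e+00,  3.42765035e-01,  1.52498340e+00, -1.62116935e-05,
        1.27542585e+00, -1.45998850e-01]), 'dq': array([ 0.00057004,  0.00024681, -0.00083652,  0.00079904, -0.00167934,
        0.00039015]), 'tau': array([-1.16946935e-04, -4.31244493e+01, -2.44226986e+01,  7.17665255e-02,
        5.58816246e-02, -1.12836406e-04]), 'tool_pos': array([125.01662344, 509.48503485, 226.03474759]), 'tcp_rot': array([-3.14002559e+00, -2.14760026e-04,  2.90082654e+00]), 'contact_force': array([-0.92117111, -0.03016049,  0.07925493]), 'moment': array([ 0.01152873,  0.00672533, -0.00456431]), 'finger_force': 0.0, 'grip_width': 91.82049799137113}
top 452.80561979072564 283.593670943554 216.1298774118935 [[0.022, -1.0, 0.009, 0.866], [-0.983, -0.023, -0.184, 509.382], [0.184, -0.004, -0.983, 1069.006], [0.0, 0.0, 0.0, 1.0]]
side 438.3922301510057 274.85759283156614 208.83773885471814 [[0.298, -0.954, 0.005, -145.74], [-0.832, -0.262, -0.488, 433.632], [0.467, 0.142, -0.873, 730.781], [0.0, 0.0, 0.0, 1.0]]
```

View pics/top0.png

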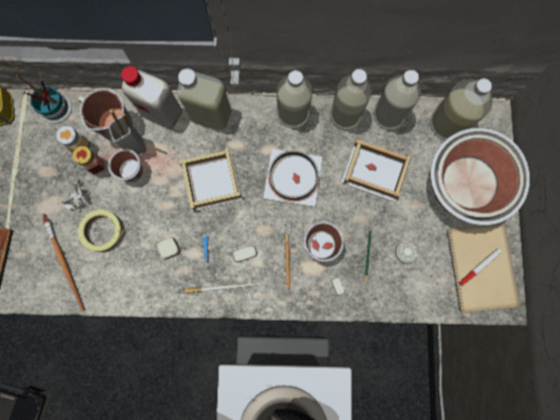

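View pics/side0.png

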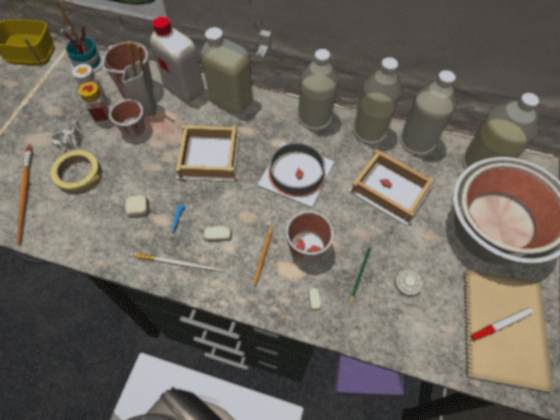

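The top view shows the square master at (168,248), the larger long block at (245,254), the small long look-alike at (338,286) and the rosette at (406,252). The offcut cup is at (323,242), the square frame at (211,180), the pipe ring at (294,177) and the long frame at (377,170). The side view agrees. Next I'll rectify both views at each object's known top height and measure there.

```bash
cat > h.py <<'E'
import cv2,numpy as np
def load(n): return dict(np.load(f"pics/{n}.npz"))
def snap(n,tag):
    from plant import capture
    c=capture(n); np.savez(f"pics/{n}{tag}.npz",**c); return c
def K(c): return np.array([[c["fx"],0,c["cx"]],[0,c["fy"],c["cy"]],[0,0,1.]])
def pix2w(c,u,v,z):   # intersect ray with plane z
    T=c["camera_from_world"];R,t=T[:3,:3],T[:3,3]
    d=R.T@np.linalg.inv(K(c))@[u,v,1]; o=-R.T@t
    return o+d*(z-o[2])/d[2]
def w2pix(c,p):
    T=c["camera_from_world"];q=K(c)@(T[:3,:3]@p+T[:3,3]);return q[:2]/q[2]
def cloud(c):
    T=c["camera_from_world"];h,w=c["depth"].shape
    u,v=np.meshgrid(np.arange(w),np.arange(h));d=c["depth"]
    P=np.stack([(u-c["cx"])/c["fx"]*d,(v-c["cy"])/c["fy"]*d,d],-1)-T[:3,3]
    W=P@T[:3,:3]; W[d==0]=np.nan; return W
def ortho(c,x,y,z,s=80,k=3):  # window +-s mm about x,y at height z, k px/mm ; up=+x, left=+y
    T=c["camera_from_world"];H=K(c)@np.c_[T[:3,0],T[:3,1],T[:3,2]*z+T[:3,3]]
    n=int(2*s*k); A=np.array([[0,-1/k,x+s],[-1/k,0,y+s],[0,0,1]]) # (col,row)->world
    return cv2.warpPerspective(c["image"],np.linalg.inv(np.linalg.inv(H@A)) ,(n,n),flags=cv2.INTER_CUBIC|cv2.WARP_INVERSE_MAP)
def o2w(col,row,x,y,s=80,k=3): return x+s-row/k, y+s-col/k
E
python3 - <<'E'
from h import *
ob={'sq':(168,248,20),'lg':(245,254,14),'rd':(406,252,12),'cup':(323,242,83),'sqf':(211,180,40),'ring':(294,177,40),'lf':(377,170,40),'o1':(296,179,14),'o2':(371,167,14),'sm':(338,286,10)}
t=load('top0');s=load('side0')
W=cloud(t);Ws=cloud(s)
for n,(u,v,z) in ob.items(): 
    p=pix2w(t,u,v,z); print(n,np.round(p[:2]),np.round(W[v,u]),np.round(w2pix(s,p)), np.hypot(*p[:2]).round())
# height-based fit
for n,lo,hi,r in(('sq',10,30,45),('lg',7,25,45),('rd',6,30,45),('sm',4,25,30),('cup',70,95,60),('sqf',30,50,90),('ring',30,50,85),('lf',30,50,90)):
    p=pix2w(t,*ob[n])
    for nm,w in(('top',W),('side',Ws)):
        q=w[(np.abs(w[...,0]-p[0])<r)&(np.abs(w[...,1]-p[1])<r)&(w[...,2]>lo)&(w[...,2]<hi)]
        print(n,nm,len(q),np.median(q[:,2]).round(1),[np.round(a,1).tolist() if not np.isscalar(a) else round(a,1) for a in cv2.minAreaRect(q[:,:2].astype(np.float32))])
tiles=[]
for c in(t,s):
    tiles.append(np.hstack([cv2.resize(ortho(c,*pix2w(t,*ob[n])[:2],ob[n][2],40,5),(260,260)) for n in('sq','lg','rd')]))
cv2.imwrite('pics/m1.png',np.vstack(tiles)[:,:,::-1])
tiles=[np.hstack([cv2.resize(ortho(c,*pix2w(t,*ob[n])[:2],ob[n][2],85,3),(260,260)) for n in('sqf','ring','lf')]) for c in(t,s)]
cv2.imwrite('pics/m2.png',np.vstack(tiles)[:,:,::-1])
E
```

```text
sq [427. 298.] [427. 299.  17.] [136. 204.] 521.0
lg [417. 107.] [417. 107.  14.] [217. 233.] 430.0
rd [ 431. -297.] [ 430. -294.   24.] [408. 282.] 524.0
cup [443. -82.] [453. -89.   4.] [308. 233.] 450.0
sqf [599. 197.] [608. 203.   5.] [207. 149.] 630.0
ring [612. -12.] [618. -12.  17.] [296. 168.] 612.0
lf [ 635. -222.] [ 645. -229.    6.] [391. 183.] 673.0
o1 [614. -17.] [613. -17.  17.] [298. 174.] 614.0
o2 [ 651. -212.] [ 651. -212.   12.] [385. 183.] 684.0
sm [ 343. -126.] [ 343. -126.   13.] [314. 298.] 366.0
sq top 335 19.8 [[426.9, 300.5], [44.6, 47.0], 26.5]
sq side 407 19.4 [[428.0, 300.2], [45.2, 46.1], 26.4]
lg top 250 13.8 [[421.0, 101.2], [28.3, 73.4], 20.4]
lg side 341 13.4 [[419.3, 108.4], [30.3, 57.3], 20.4]
rd top 353 15.6 [[439.3, -299.3], [53.1, 80.6], 78.8]
rd side 543 15.6 [[433.3, -298.5], [52.1, 51.8], 69.2]
sm top 154 9.4 [[340.9, -125.3], [48.6, 47.8], 8.9]
sm side 225 9.9 [[343.8, -126.2], [42.4, 21.1], 22.6]
cup top 325 80.9 [[444.4, -81.9], [90.4, 93.6], 89.8]
cup side 506 80.2 [[446.1, -83.0], [93.3, 90.5], 16.4]
sqf top 714 39.6 [[604.7, 201.7], [128.3, 127.9], 17.2]
sqf side 900 39.2 [[605.5, 202.5], [129.4, 128.6], 17.7]
ring top 300 38.7 [[619.5, -8.9], [122.9, 121.7], 1.1]
ring side 475 38.1 [[621.6, -9.2], [123.6, 125.1], 39.9]
lf top 733 39.0 [[641.3, -223.2], [144.8, 113.0], 73.8]
lf side 985 39.0 [[643.4, -223.2], [145.0, 113.4], 73.6]
```

View pics/m1.png

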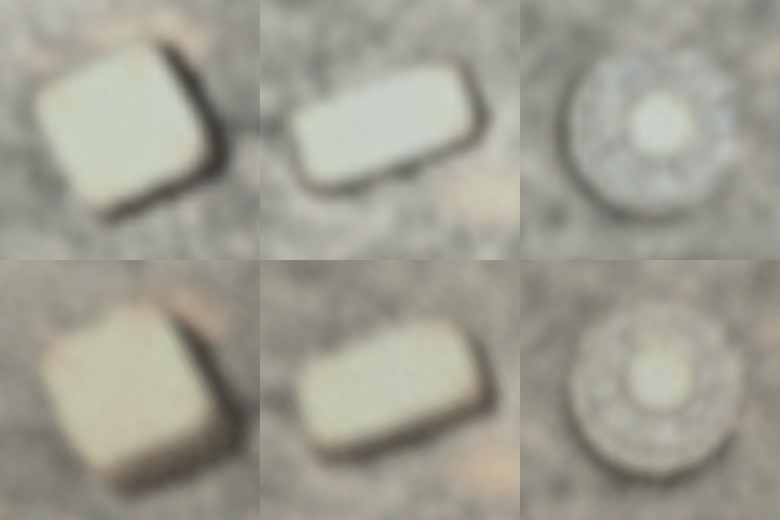

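View pics/m2.png

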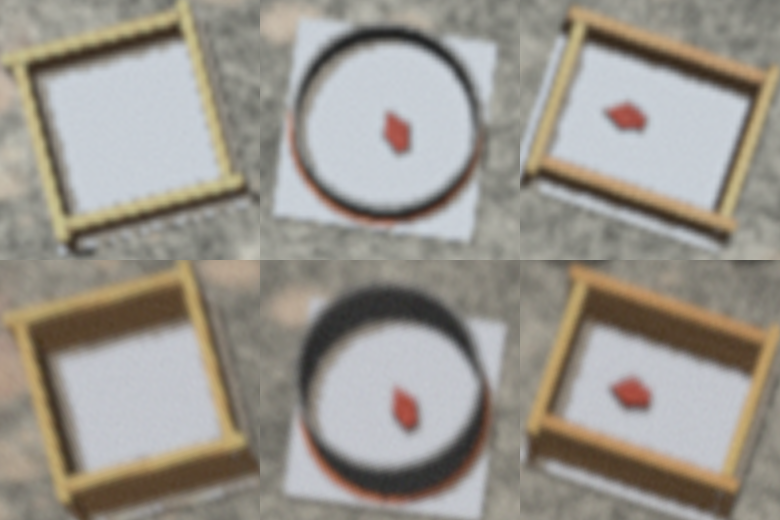

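The masters, frames and cup all match their stated sizes. The larger long block reads 30 x 58 and the look-alike about 21 x 42. Next I'll fit the frame walls, ring, offcuts and masters more precisely and check for tall obstacles.

```bash
cat > m.py <<'E'
from h import *
from scipy.optimize import least_squares
def pts(w,p,r,lo,hi):
    return w[(np.abs(w[...,0]-p[0])<r)&(np.abs(w[...,1]-p[1])<r)&(w[...,2]>lo)&(w[...,2]<hi)][:,:2]
def frame(w,p,yaw,a,b,hx,hy):
    q=pts(w,p,95,35,45)
    def seg(x,y,th):
        d=q-[x,y];c,s=np.cos(th),np.sin(th);return d[:,0]*c+d[:,1]*s,-d[:,0]*s+d[:,1]*c
    X,Y=seg(p[0],p[1],yaw)
    m1=(np.abs(np.abs(X)-hx)<9)&(np.abs(Y)<hy-8); m2=(np.abs(np.abs(Y)-hy)<9)&(np.abs(X)<hx-8)
    def f(v):
        X,Y=seg(*v);return np.r_[(np.abs(X)-hx)[m1],(np.abs(Y)-hy)[m2]]
    r=least_squares(f,[*p,yaw],loss='soft_l1',x_scale=[1,1,.01]); 
    X,Y=seg(*r.x); print('   walls',[np.median(v).round(1) for v in (X[m1&(X>0)],X[m1&(X<0)],Y[m2&(Y>0)],Y[m2&(Y<0)])])
    return r.x[:2].round(1),np.degrees(r.x[2]).round(1)
def ring(w,p):
    q=pts(w,p,80,35,45);r=least_squares(lambda v:np.hypot(*(q-v[:2]).T)-v[2],[*p,60],loss='soft_l1');return r.x.round(1)
def red(c,p,z,s=40):
    o=ortho(c,p[0],p[1],z,s,4).astype(int);m=((o[...,0]-o[...,1]>45)).astype(np.uint8)
    n,l,st,ce=cv2.connectedComponentsWithStats(m);i=min(range(1,n),key=lambda i:np.hypot(*(ce[i]-s*4))-st[i,4]*.1)
    ys,xs=np.nonzero(l==i);P=np.c_[o2w(xs,ys,p[0],p[1],s,4)].astype(np.float32)
    C=np.cov((P-P.mean(0)).T);e,v=np.linalg.eigh(C)
    return P.mean(0).round(1),len(P)/16,'long dir',np.degrees(np.arctan2(v[1,1],v[0,1])).round(),np.sqrt(e).round(1),cv2.minAreaRect(P)
E
python3 - <<'E'
from m import *
for n in('top0','side0'):
    c=load(n);w=cloud(c);print(n)
    print(frame(w,(605,202),np.radians(17.4),0,0,57,57));print(frame(w,(642.5,-223.2),np.radians(-16.3),0,0,49,65));print(ring(w,(620,-9)))
    print(red(c,(613,-17),12));print(red(c,(651,-212),12))
    q=pts(w,(432,-298),40,6,30); print('round',len(q),cv2.minEnclosingCircle(q.astype(np.float32)),np.median(q,0))
    m=(w[...,2]>60)&(w[...,0]<800)&(w[...,0]>380)
    g=w[m]; 
    for y0 in range(-520,420,40):
        k=g[(g[:,1]>=y0)&(g[:,1]<y0+40)&(g[:,0]>560)]
        if len(k): print((y0,int(np.percentile(k[:,0],1)),int(k[:,2].max())),end=' ')
E
```

```text
top0
   walls [np.float64(56.8), np.float64(-56.9), np.float64(56.9), np.float64(-56.9)]
(array([603.9, 201.9]), np.float64(14.4))
   walls [np.float64(48.8), np.float64(-48.8), np.float64(64.9), np.float64(-64.8)]
(array([ 641., -223.]), np.float64(-19.0))
[620.   -9.1  60.3]
(array([617.4, -16.9], dtype=float32), 247.25, 'long dir', np.float64(-159.0), array([3.4, 5.8]), ((617.625, -16.75), (14.5, 22.75), 90.0))
(array([ 652.4, -212.3], dtype=float32), 237.5, 'long dir', np.float64(72.0), array([3.4, 5.6]), ((652.875, -212.0), (22.0, 14.25), 90.0))
round 352 ((424.2158203125, -301.20037841796875), 33.758548736572266) [ 430.42428223 -295.76306609]
(-520, 562, 112) (-480, 677, 190) (-440, 669, 220) (-400, 567, 190) (-360, 561, 112) (-320, 761, 188) (-280, 757, 216) (-240, 765, 182) (-200, 758, 218) (-160, 754, 220) (-120, 764, 178) (-80, 773, 151) (-40, 755, 204) (0, 756, 201) (120, 796, 169) (160, 744, 169) (200, 747, 199) (240, 758, 198) (280, 745, 161) (320, 745, 193) (360, 598, 209) (400, 590, 204) side0
   walls [np.float64(56.7), np.float64(-57.0), np.float64(56.9), np.float64(
[... 366 characters left out ...]
390678405762), 11.309932708740234))
(array([ 652.8, -212.9], dtype=float32), 289.375, 'long dir', np.float64(69.0), array([3.9, 5.9]), ((652.67236328125, -213.0689239501953), (22.256189346313477, 17.024322509765625), 41.633541107177734))
round 543 ((433.1393127441406, -297.9584045410156), 27.019765853881836) [ 429.45352438 -297.20796126]
(-520, 562, 111) (-480, 679, 195) (-440, 668, 219) (-400, 562, 189) (-360, 561, 111) (-320, 763, 188) (-280, 759, 215) (-240, 766, 181) (-200, 759, 216) (-160, 756, 220) (-120, 766, 178) (-80, 774, 151) (-40, 756, 201) (0, 758, 202) (120, 796, 163) (160, 746, 166) (200, 749, 197) (240, 759, 197) (280, 746, 159) (320, 746, 194) (360, 599, 209) (400, 592, 202)
```

Both cameras agree to about 1 mm. Best fits:

| Item | x, y (mm) | Yaw |
|---|---|---|
| Square frame | (604.4, 201.7) | 14.5° |
| Long frame | (641.7, -223) | -18.9° |
| Pipe ring | (620.6, -9.1) | n/a |
| Ring offcut | (617.5, -17.2) | long axis 20° |
| Frame offcut | (652.6, -212.6) | long axis 70° |
| Cup | (445, -82.5) | n/a |

I'll start with the ring offcut, with the fingers closing along -70°.

```bash
cat > d.py <<'E'
import sys,numpy as np
from plant import get_obs
from scipy.spatial.transform import Rotation as R
# d.py x y z phi [x y z phi ...]: deltas from present pose to targets, phi = closing direction deg
o=get_obs();p=o["tool_pos"];r=R.from_euler('xyz',o["tcp_rot"]);y=r.as_matrix()[:,1]
print('t',round(o["time"],2),'p',p.round(1),'phi',np.degrees(np.arctan2(y[1],y[0])).round(1),'q',o["joint_positions"].round(2),'F',o["contact_force"].round(1),'w',o["grip_width"].round(1),'ff',round(o["finger_force"],1))
a=list(map(float,sys.argv[1:]))
for i in range(0,len(a),4):
    T=R.from_euler('xyz',[np.pi,0,np.radians(a[i+3]+90)]); 
    print(a[i:i+4],'turn',np.degrees((r.inv()*T).as_rotvec()).round(1),'shift m',(r.inv().apply(np.array(a[i:i+3])-p)/1000).round(4))
E
python3 d.py 617.5 -17.2 130 -14 617.5 -17.2 130 -70
```

```text
Traceback (most recent call last):
  File "d.py", line 6, in <module>
    print('t',round(o["time"],2),'p',p.round(1),'phi',np.degrees(np.arctan2(y[1],y[0])).round(1),'q',o["joint_positions"].round(2),'F',o["contact_force"].round(1),'w',o["grip_width"].round(1),'ff',round(o["finger_force"],1))
                                                                                                                                                                       ^^^^^^^^^^^^^^^^^^^^^
AttributeError: 'float' object has no attribute 'round'
```

```bash
sed -i 's/o\["grip_width"\].round(1)/round(float(o["grip_width"]),1)/' d.py
python3 d.py 617.5 -17.2 130 -14 617.5 -17.2 130 -70
```

```text
t 0.1 p [125.  509.5 226.1] phi 76.2 q [ 1.18  0.34  1.52  0.    1.28 -0.15] F [0.4 0.4 0.5] w 91.7 ff 0.0
[617.5, -17.2, 130.0, -14.0] turn [-0.1  0.1 90.2] shift m [-0.6039 -0.3939  0.0965]
[617.5, -17.2, 130.0, -70.0] turn [-0.000e+00  1.000e-01  1.462e+02] shift m [-0.6039 -0.3939  0.0965]
```

```bash
python3 -m handwheel '[[[0,0,8],[-0.05,-0.033,0.005],0.6],[[0,0,16],[-0.10,-0.066,0.01],0.6],[[0,0,24],[-0.15,-0.098,0.015],0.6],[[0,0,32],[-0.20,-0.13,0.02],0.6],[[0,0,40],[-0.25,-0.163,0.03],0.6],[[0,0,48],[-0.30,-0.196,0.04],0.6],[[0,0,56],[-0.35,-0.228,0.05],0.5],[[0,0,64],[-0.40,-0.26,0.05],0.5],[[0,0,72],[-0.45,-0.29,0.05],0.5],[[0,0,80],[-0.5,-0.325,0.05],0.5],[[0,0,88],[-0.55,-0.36,0.05],0.5],[[0,0,90],[-0.6,-0.39,0.05],0.5]]'; python3 d.py 617.5 -17.2 60 -70 617.5 -17.2 8 -70
```

```text
time: 1.3
tool_pos: [534.6, 72.2, 177.7]
tcp_rot: [-3.141, -0.0, 1.325]
contact_force: [0.3, 0.9, -0.1]
grip_width: 45.8
finger_force: 0.0
t 1.3 p [534.6  72.2 177.7] phi -14.1 q [-0.01  0.41  1.56  0.    1.17  0.24] F [ 0.3  0.9 -0.1] w 45.8 ff 0.0
[617.5, -17.2, 60.0, -70.0] turn [-0.   0.  55.9] shift m [-0.0666  0.1022  0.1177]
[617.5, -17.2, 8.0, -70.0] turn [-0.   0.  55.9] shift m [-0.0666  0.1023  0.1697]
```

```bash
python3 -m handwheel '[[[0,0,8],[-0.01,0.02,0.01],0.5],[[0,0,16],[-0.02,0.04,0.03],0.5],[[0,0,24],[-0.03,0.06,0.05],0.5],[[0,0,32],[-0.05,0.08,0.07],0.5],[[0,0,40],[-0.06,0.1,0.08],0.5],[[0,0,48],[-0.0666,0.102,0.1],0.5],[[0,0,55.9],[-0.0666,0.102,0.1],0.5],[[0,0,55.9],[-0.0666,0.102,0.1],0.5],[[0,0,55.9],[-0.0666,0.102,0.1],0.5],[[0,0,55.9],[-0.0666,0.102,0.1],0.5]]'; python3 d.py 617.5 -17.2 8 -70
```

```text
time: 2.3
tool_pos: [617.1, -14.7, 78.6]
tcp_rot: [3.141, -0.001, 0.357]
contact_force: [0.4, -0.3, -0.7]
grip_width: 45.8
finger_force: 0.0
t 2.3 p [617.1 -14.7  78.6] phi -69.5 q [-0.15  0.65  1.44  0.    1.05  1.07] F [ 0.4 -0.3 -0.7] w 45.8 ff 0.0
[617.5, -17.2, 8.0, -70.0] turn [ 0.  -0.   0.5] shift m [-0.0006  0.0025  0.0706]
```

```bash
python3 -m handwheel '[[[0,0,0.5],[-0.0006,0.0025,0.03],0.5],[[0,0,0.5],[-0.0006,0.0025,0.05],0.5],[[0,0,0.5],[-0.0006,0.0025,0.065],0.5],[[0,0,0.5],[-0.0006,0.0025,0.0706],0.5],[[0,0,0.5],[-0.0006,0.0025,0.0706],0.5],[[0,0,0.5],[-0.0006,0.0025,0.0706],0.1],[[0,0,0.5],[-0.0006,0.0025,0.0706],0.1],[[0,0,0.5],[-0.0006,0.0025,0.0706],0.1],[[0,0,0.5],[-0.0006,0.0025,0.0706],0.1],[[0,0,0.5],[-0.0006,0.0025,0.0706],0.1]]'; python3 d.py 617.5 -17.2 130 -70 445.3 -82.5 130 -70
```

```text
time: 3.3
tool_pos: [617.5, -17.5, 7.9]
tcp_rot: [3.141, -0.001, 0.346]
contact_force: [0.3, 0.1, 2.4]
grip_width: 16.3
finger_force: 30.0
t 3.3 p [617.5 -17.5   7.9] phi -70.2 q [-0.15  0.74  1.49  0.    0.91  1.07] F [0.3 0.1 2.4] w 16.3 ff 30.0
[617.5, -17.2, 130.0, -70.0] turn [ 0.  -0.  -0.2] shift m [ 0.0002 -0.0002 -0.1221]
[445.3, -82.5, 130.0, -70.0] turn [ 0.  -0.  -0.2] shift m [-0.1839  0.0029 -0.1222]
```

Gripped at 16 mm with 30 N. Now I'll lift it and carry it over the cup.

```bash
python3 -m handwheel '[[[0,0,0],[0,0,-0.04],0.1],[[0,0,0],[0,0,-0.08],0.1],[[0,0,0],[0,0,-0.12],0.1],[[0,0,0],[-0.04,0,-0.122],0.1],[[0,0,0],[-0.08,0.001,-0.122],0.1],[[0,0,0],[-0.12,0.002,-0.122],0.1],[[0,0,0],[-0.155,0.003,-0.122],0.1],[[0,0,0],[-0.184,0.003,-0.122],0.1],[[0,0,0],[-0.184,0.003,-0.122],0.1],[[0,0,0],[-0.184,0.003,-0.122],0.1],[[0,0,0],[-0.184,0.003,-0.122],0.1]]'; python3 d.py 445.3 -82.5 66 -70
```

```text
time: 4.4
tool_pos: [446.2, -82.6, 129.8]
tcp_rot: [3.141, -0.001, 0.346]
contact_force: [0.9, 0.0, -0.1]
grip_width: 16.1
finger_force: 30.0
t 4.4 p [446.2 -82.6 129.8] phi -70.2 q [-0.35  0.33  1.85  0.    0.96  0.87] F [ 0.9  0.  -0.1] w 16.1 ff 30.0
[445.3, -82.5, 66.0, -70.0] turn [ 0.  -0.1 -0.2] shift m [-0.0009 -0.0005  0.0638]
```

```bash
python3 -m handwheel '[[[0,0,0],[-0.001,0,0.03],0.1],[[0,0,0],[-0.001,0,0.055],0.1],[[0,0,0],[-0.001,0,0.066],0.1],[[0,0,0],[-0.001,0,0.066],0.1],[[0,0,0],[-0.001,0,0.066],0.34],[[0,0,0],[-0.001,0,0.066],0.34],[[0,0,0],[-0.001,0,0.066],0.34],[[0,0,0],[-0.001,0,0.066],0.34],[[0,0,0],[-0.001,0,0.03],0.34],[[0,0,0],[-0.001,0,-0.01],0.34],[[0,0,0],[-0.001,0,-0.02],0.34],[[0,0,0],[-0.001,0,-0.02],0.34]]'; python3 d.py 646.4 -210.4 130 -20
```

```text
time: 5.6
tool_pos: [445.2, -83.3, 151.3]
tcp_rot: [3.139, -0.003, 0.346]
contact_force: [-0.7, 0.3, -0.2]
grip_width: 31.2
finger_force: 0.0
t 5.6 p [445.2 -83.3 151.3] phi -70.2 q [-0.35  0.29  1.83  0.    1.02  0.87] F [-0.7  0.3 -0.2] w 31.2 ff 0.0
[646.4, -210.4, 130.0, -20.0] turn [  0.2  -0.1 -50.2] shift m [0.1462 0.1877 0.0223]
```

Run:
```python
from m import *
c=snap('side','1')
print(red(c,(652,-212),12)); w=cloud(c); print(cv2.minAreaRect(pts(w,(445,-82),60,70,84).astype(np.float32)))
cv2.imwrite('pics/s1.png',cv2.resize(c["image"][120:330,200:480,::-1],(784,588),interpolation=cv2.INTER_CUBIC))
```

```text
(array([ 652.5, -212.8], dtype=float32), 331.125, 'long dir', np.float64(67.0), array([4.3, 6.2]), ((652.1875610351562, -212.93751525878906), (24.395183563232422, 17.500892639160156), 45.0))
((446.0090637207031, -83.02423095703125), (92.76737976074219, 90.34565734863281), 16.619688034057617)
```

View pics/s1.png

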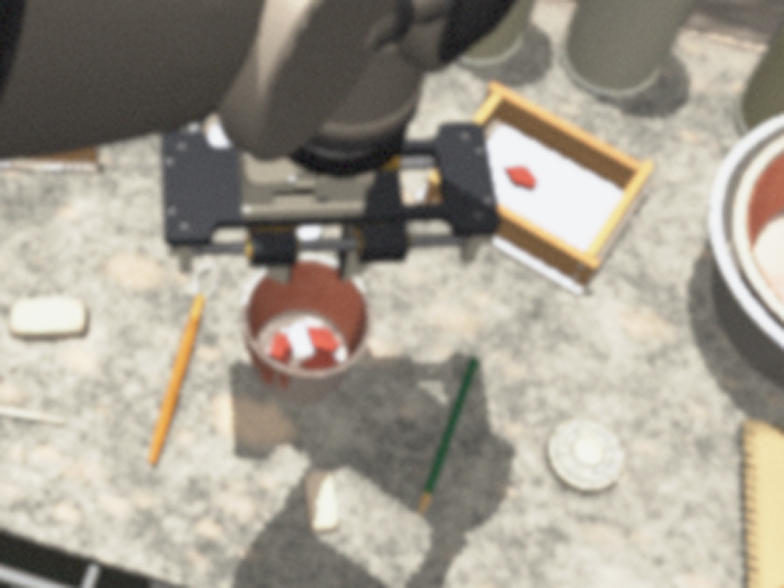

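The view shows the cup upright at (305,330). The frame offcut is at (520,177). The fingers look empty. I'll check the cup's contents once the arm is clear.

```bash
python3 -m handwheel '[[[0,0,-8],[0.02,0.03,0],0.43],[[0,0,-16],[0.04,0.055,0],0.43],[[0,0,-24],[0.065,0.085,0.01],0.43],[[0,0,-32],[0.09,0.115,0.02],0.43],[[0,0,-40],[0.115,0.145,0.03],0.43],[[0,0,-48],[0.135,0.175,0.05],0.43],[[0,0,-50.2],[0.1462,0.1877,0.07],0.43],[[0,0,-50.2],[0.1462,0.1877,0.07],0.43],[[0,0,-50.2],[0.1462,0.1877,0.07],0.43],[[0,0,-50.2],[0.1462,0.1877,0.07],0.43]]'; python3 d.py 646.4 -210.4 8 -20
```

```text
time: 6.65
tool_pos: [644.8, -209.4, 79.9]
tcp_rot: [-3.141, -0.0, 1.221]
contact_force: [0.2, 0.2, 0.5]
grip_width: 39.2
finger_force: 0.0
t 6.65 p [ 644.8 -209.4   79.9] phi -20.0 q [-0.43  0.75  1.24  0.    1.16 -0.08] F [0.2 0.2 0.5] w 39.2 ff 0.0
[646.4, -210.4, 8.0, -20.0] turn [-0. -0. -0.] shift m [-0.0004  0.0019  0.0719]
```

```bash
python3 -m handwheel '[[[0,0,0],[-0.0004,0.0014,0.03],0.43],[[0,0,0],[-0.0004,0.0014,0.05],0.43],[[0,0,0],[-0.0004,0.0014,0.065],0.43],[[0,0,0],[-0.0004,0.0014,0.0718],0.43],[[0,0,0],[-0.0004,0.0014,0.0718],0.43],[[0,0,0],[-0.0004,0.0014,0.0718],0.1],[[0,0,0],[-0.0004,0.0014,0.0718],0.1],[[0,0,0],[-0.0004,0.0014,0.0718],0.1],[[0,0,0],[-0.0004,0.0014,0.0718],0.1],[[0,0,0],[-0.0004,0.0014,0.0718],0.1],[[0,0,0],[-0.0004,0.0014,0.0718],0.1]]'; python3 d.py 646 -210 130 -20 445.5 -82.7 130 -20
```

```text
time: 7.75
tool_pos: [647.0, -211.1, 8.6]
tcp_rot: [3.14, 0.0, 1.222]
contact_force: [-0.4, 0.5, 5.3]
grip_width: 16.1
finger_force: 30.0
t 7.75 p [ 647.  -211.1    8.6] phi -20.0 q [-0.43  0.83  1.28  0.    1.03 -0.08] F [-0.4  0.5  5.3] w 16.1 ff 30.0
[646.0, -210.0, 130.0, -20.0] turn [0.1 0.  0. ] shift m [ 0.0007 -0.0012 -0.1214]
[445.5, -82.7, 130.0, -20.0] turn [0.1 0.  0. ] shift m [ 0.0518 -0.2331 -0.1218]
```

```bash
python3 -m handwheel '[[[0,0,0],[0,0,-0.04],0.1],[[0,0,0],[0,0,-0.08],0.1],[[0,0,0],[0,0,-0.12],0.1],[[0,0,0],[0.01,-0.04,-0.122],0.1],[[0,0,0],[0.02,-0.08,-0.122],0.1],[[0,0,0],[0.03,-0.12,-0.122],0.1],[[0,0,0],[0.04,-0.16,-0.122],0.1],[[0,0,0],[0.048,-0.2,-0.122],0.1],[[0,0,0],[0.0518,-0.2331,-0.122],0.1],[[0,0,0],[0.0518,-0.2331,-0.122],0.1],[[0,0,0],[0.0518,-0.2331,-0.122],0.1],[[0,0,0],[0.0518,-0.2331,-0.122],0.1]]'; python3 d.py 445.5 -82.7 66 -20
```

```text
time: 8.95
tool_pos: [446.3, -83.1, 129.9]
tcp_rot: [3.14, -0.0, 1.222]
contact_force: [0.1, -1.0, 0.6]
grip_width: 16.2
finger_force: 30.0
t 8.95 p [446.3 -83.1 129.9] phi -20.0 q [-0.35  0.33  1.85  0.    0.96 -0.  ] F [ 0.1 -1.   0.6] w 16.2 ff 30.0
[445.5, -82.7, 66.0, -20.0] turn [ 0.1 -0.  -0. ] shift m [ 0.0001 -0.001   0.0639]
```

```bash
python3 -m handwheel '[[[0,0,0],[0,-0.001,0.03],0.1],[[0,0,0],[0,-0.001,0.055],0.1],[[0,0,0],[0,-0.001,0.066],0.1],[[0,0,0],[0,-0.001,0.066],0.1],[[0,0,0],[0,-0.001,0.066],0.34],[[0,0,0],[0,-0.001,0.066],0.34],[[0,0,0],[0,-0.001,0.066],0.34],[[0,0,0],[0,-0.001,0.066],0.34],[[0,0,0],[0,-0.001,0.03],0.34],[[0,0,0],[0,-0.001,-0.01],0.34],[[0,0,0],[0,-0.001,-0.02],0.34],[[0,0,0],[0,-0.001,-0.02],0.34]]'; python3 d.py 427.5 300.3 80 -63.5
```

```text
time: 10.15
tool_pos: [445.3, -82.5, 151.5]
tcp_rot: [3.137, -0.0, 1.222]
contact_force: [0.2, 0.2, 0.2]
grip_width: 31.2
finger_force: 0.0
t 10.15 p [445.3 -82.5 151.5] phi -20.0 q [-0.35  0.29  1.83  0.    1.02 -0.  ] F [0.2 0.2 0.2] w 31.2 ff 0.0
[427.5, 300.3, 80.0, -63.5] turn [ 0.3 -0.1 43.5] shift m [ 0.3537 -0.1479  0.0708]
```

```bash
python3 -m handwheel '[[[0,0,5],[0.04,-0.017,0],0.85],[[0,0,10],[0.08,-0.034,0],0.85],[[0,0,15],[0.12,-0.05,0],0.85],[[0,0,20],[0.16,-0.067,0],0.85],[[0,0,25],[0.2,-0.084,0.01],0.85],[[0,0,30],[0.24,-0.1,0.03],0.85],[[0,0,35],[0.28,-0.117,0.05],0.85],[[0,0,40],[0.32,-0.134,0.06],0.85],[[0,0,43.5],[0.3537,-0.1479,0.0708],0.85],[[0,0,43.5],[0.3537,-0.1479,0.0708],0.85],[[0,0,43.5],[0.3537,-0.1479,0.0708],0.85],[[0,0,43.5],[0.3537,-0.1479,0.0708],0.85]]'; python3 d.py 427.5 300.3 3 -63.5
python3 - <<'E'
from m import *
c=snap('top','2'); 
cv2.imwrite('pics/t2.png',cv2.resize(c["image"][130:290,230:430,::-1],(750,600),interpolation=cv2.INTER_CUBIC))
E
```

```text
time: 11.35
tool_pos: [425.8, 299.8, 78.3]
tcp_rot: [3.141, 0.002, 0.463]
contact_force: [0.2, -0.0, 0.6]
grip_width: 78.2
finger_force: 0.0
t 11.35 p [425.8 299.8  78.3] phi -63.5 q [ 0.47  0.5   1.73 -0.    0.91  1.57] F [ 0.2 -0.   0.6] w 78.2 ff 0.0
[427.5, 300.3, 3.0, -63.5] turn [0.  0.1 0. ] shift m [0.0019 0.0003 0.0753]
```

View pics/t2.png

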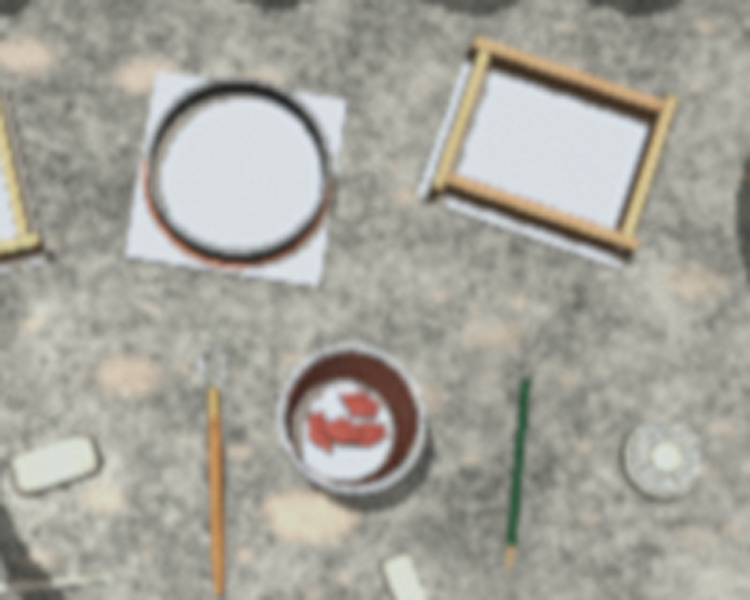

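The ring (240,175) and long frame (555,150) are empty. The cup stands at (350,420) with the extra red pieces inside. Next is the square master.

```bash
python3 -m handwheel '[[[0,0,0],[0.001,0.0003,0.03],0.85],[[0,0,0],[0.001,0.0003,0.05],0.85],[[0,0,0],[0.001,0.0003,0.065],0.85],[[0,0,0],[0.001,0.0003,0.0745],0.85],[[0,0,0],[0.001,0.0003,0.0745],0.85],[[0,0,0],[0.001,0.0003,0.0745],0.45],[[0,0,0],[0.001,0.0003,0.0745],0.45],[[0,0,0],[0.001,0.0003,0.0745],0.45],[[0,0,0],[0.001,0.0003,0.0745],0.45],[[0,0,0],[0.001,0.0003,0.0745],0.45],[[0,0,0],[0.001,0.0003,0.0745],0.45]]'; python3 d.py 604.4 201.7 75 -75.5
```

```text
time: 12.5
tool_pos: [427.5, 301.1, 4.8]
tcp_rot: [3.142, -0.001, 0.463]
contact_force: [-0.1, -0.5, 4.1]
grip_width: 45.6
finger_force: 29.9
t 12.5 p [427.5 301.1   4.8] phi -63.5 q [ 0.47  0.62  1.78 -0.    0.74  1.58] F [-0.1 -0.5  4.1] w 45.6 ff 29.9
[604.4, 201.7, 75.0, -75.5] turn [-0. -0. 12.] shift m [ 0.114   0.1679 -0.0701]
```

```bash
python3 -m handwheel '[[[0,0,0],[0,0,-0.03],0.45],[[0,0,0],[0,0,-0.06],0.45],[[0,0,0],[0,0,-0.085],0.45],[[0,0,2],[0.02,0.03,-0.085],0.45],[[0,0,4],[0.04,0.06,-0.085],0.45],[[0,0,6],[0.06,0.09,-0.085],0.45],[[0,0,8],[0.08,0.12,-0.085],0.45],[[0,0,10],[0.1,0.15,-0.085],0.45],[[0,0,12],[0.114,0.168,-0.085],0.45],[[0,0,12],[0.114,0.168,-0.085],0.45],[[0,0,12],[0.114,0.168,-0.085],0.45],[[0,0,12],[0.114,0.168,-0.085],0.45]]'; python3 d.py 604.4 201.7 11 -75.5
python3 - <<'E'
from m import *
s=snap('side','3');w=cloud(s)
q=pts(w,(604,202),60,75,105);print(len(q))
E
```

```text
time: 13.7
tool_pos: [603.0, 202.1, 89.1]
tcp_rot: [-3.141, 0.001, 0.254]
contact_force: [-0.1, -0.3, -0.9]
grip_width: 45.6
finger_force: 29.8
t 13.7 p [603.  202.1  89.1] phi -75.4 q [0.2  0.67 1.37 0.   1.1  1.52] F [-0.1 -0.3 -0.9] w 45.6 ff 29.8
[604.4, 201.7, 11.0, -75.5] turn [-0.   0.1  0.1] shift m [0.0013 0.0008 0.0781]
395
```

```bash
python3 -m handwheel '[[[0,0,0],[0.0013,0.0008,0.03],0.45],[[0,0,0],[0.0013,0.0008,0.05],0.45],[[0,0,0],[0.0013,0.0008,0.065],0.45],[[0,0,0],[0.0013,0.0008,0.072],0.45],[[0,0,0],[0.0013,0.0008,0.076],0.45],[[0,0,0],[0.0013,0.0008,0.076],0.45],[[0,0,0],[0.0013,0.0008,0.076],0.45],[[0,0,0],[0.0013,0.0008,0.076],0.45]]'; python3 d.py 604.4 201.7 11 -75.5
```

```text
time: 14.55
tool_pos: [606.3, 201.2, 14.4]
tcp_rot: [-3.142, -0.002, 0.253]
contact_force: [0.2, -0.2, -0.1]
grip_width: 45.4
finger_force: 29.8
t 14.55 p [606.3 201.2  14.4] phi -75.5 q [0.2  0.76 1.42 0.   0.96 1.52] F [ 0.2 -0.2 -0.1] w 45.4 ff 29.8
[604.4, 201.7, 11.0, -75.5] turn [-0.  -0.1  0. ] shift m [-0.0017 -0.0009  0.0034]
```

```bash
for i in 1 2 3; do python3 -m handwheel '[[[0,0,0],[0,0,0],0.45],[[0,0,0],[0,0,0],0.45]]' | grep tool_pos; done;  python3 d.py 604.4 201.7 11 -75.5
```

```text
tool_pos: [605.9, 201.1, 13.8]
tool_pos: [605.7, 201.0, 13.5]
tool_pos: [605.7, 201.0, 13.4]
t 15.15 p [605.7 201.   13.4] phi -75.5 q [0.2  0.76 1.42 0.   0.96 1.52] F [-1.  -0.5 -0.9] w 45.7 ff 29.8
[604.4, 201.7, 11.0, -75.5] turn [-0. -0.  0.] shift m [-0.0011 -0.001   0.0024]
```

```bash
python3 -m handwheel '[[[0,0,0],[-0.0011,-0.001,0.0015],0.45],[[0,0,0],[-0.0011,-0.001,0.0024],0.45],[[0,0,0],[-0.0011,-0.001,0.0024],0.45],[[0,0,0],[-0.0011,-0.001,0.0024],0.45],[[0,0,0],[-0.0011,-0.001,0.0024],0.45],[[0,0,0],[-0.0011,-0.001,0.0024],0.45],[[0,0,0],[-0.0011,-0.001,0.0024],0.45],[[0,0,0],[-0.0011,-0.001,0.0024],0.45]]'; python3 d.py 604.4 201.7 11 -75.5
```

```text
time: 15.95
tool_pos: [604.4, 201.7, 11.0]
tcp_rot: [-3.142, -0.0, 0.253]
contact_force: [0.7, 0.9, 0.2]
grip_width: 45.7
finger_force: 29.8
t 15.95 p [604.4 201.7  11. ] phi -75.5 q [0.2  0.77 1.43 0.   0.95 1.52] F [0.7 0.9 0.2] w 45.7 ff 29.8
[604.4, 201.7, 11.0, -75.5] turn [-0. -0.  0.] shift m [0. 0. 0.]
```

```bash
python3 -m handwheel '[[[0,0,0],[0,0,0.0006],0.45],[[0,0,0],[0,0,0.0012],0.45],[[0,0,0],[0,0,0.0012],0.45],[[0,0,0],[0,0,0.0012],0.45]]'; python3 -m handwheel '[[[0,0,0],[0,0,0],0.53],[[0,0,0],[0,0,0],0.56],[[0,0,0],[0,0,0],0.6],[[0,0,0],[0,0,0],0.6],[[0,0,0],[0,0,-0.02],0.6],[[0,0,0],[0,0,-0.05],0.6],[[0,0,0],[0,0,-0.09],0.6],[[0,0,0],[0,0,-0.12],0.6],[[0,0,0],[0,0,-0.12],0.6]]';  python3 d.py 420 108 80 20.4
```

```text
time: 16.35
tool_pos: [604.5, 201.8, 10.8]
tcp_rot: [3.142, -0.001, 0.253]
contact_force: [-2.1, -0.7, 5.7]
grip_width: 45.8
finger_force: 30.0
time: 17.25
tool_pos: [607.0, 202.3, 135.0]
tcp_rot: [3.141, -0.009, 0.253]
contact_force: [0.7, -0.9, -0.2]
grip_width: 55.0
finger_force: 0.0
t 17.25 p [607.  202.3 135. ] phi -75.5 q [0.2  0.62 1.32 0.   1.19 1.52] F [ 0.7 -0.9 -0.2] w 55.0 ff 0.0
[420.0, 108.0, 80.0, 20.4] turn [  0.5  -0.4 -95.9] shift m [-0.2052  0.0444  0.0531]
```

```bash
python3 -m handwheel '[[[0,0,-8],[-0.02,0.004,0],0.6],[[0,0,-16],[-0.04,0.008,0],0.6],[[0,0,-24],[-0.06,0.012,0],0.6],[[0,0,-32],[-0.08,0.016,0],0.6],[[0,0,-40],[-0.1,0.02,0],0.6],[[0,0,-48],[-0.12,0.025,0],0.6],[[0,0,-56],[-0.14,0.03,0],0.6],[[0,0,-64],[-0.16,0.035,0],0.6],[[0,0,-72],[-0.18,0.04,0],0.6],[[0,0,-80],[-0.2052,0.0444,0.02],0.6],[[0,0,-88],[-0.2052,0.0444,0.04],0.6],[[0,0,-95.9],[-0.2052,0.0444,0.053],0.6]]'
python3 - <<'E'
from m import *
for n in('top','side'):
    c=load(n+'0');w=cloud(c)
    for a in(5,8):
        q=w[(np.hypot(w[...,0]-419,w[...,1]-108)<36)&(w[...,2]>a)&(w[...,2]<20)][:,:2]; print(n,a,cv2.minAreaRect(q.astype(np.float32)))
    c=snap(n,'4'); w=cloud(c)
    q=w[(np.hypot(w[...,0]-604,w[...,1]-202)<40)&(w[...,2]>18)&(w[...,2]<34)][:,:2]; print(len(q),cv2.minAreaRect(q.astype(np.float32)))
    print(frame(w,(605,202),np.radians(14.4),0,0,57,57))
E
python3 d.py 419 108 3 20.4
```

```text
time: 18.45
tool_pos: [415.3, 107.0, 75.4]
tcp_rot: [-3.14, -0.001, 1.932]
contact_force: [-0.5, 0.3, -0.3]
grip_width: 55.1
finger_force: 0.0
top 5 ((417.919677734375, 108.93446350097656), (28.666454315185547, 58.40770721435547), 19.5387020111084)
top 8 ((418.0833740234375, 108.91525268554688), (28.340694427490234, 56.83357620239258), 20.111345291137695)
301 ((602.8036499023438, 203.66873168945312), (45.448890686035156, 45.384822845458984), 14.690324783325195)
   walls [np.float64(56.8), np.float64(-56.8), np.float64(56.7), np.float64(-56.8)]
(array([604., 202.]), np.float64(14.5))
side 5 ((419.7283020019531, 108.38569641113281), (30.525487899780273, 57.3426513671875), 16.469120025634766)
side 8 ((419.3337707519531, 108.42555236816406), (30.322914123535156, 57.29389953613281), 20.368894577026367)
0 ((0.0, 0.0), (0.0, 0.0), 0.0)
   walls [np.float64(nan), np.float64(-57.0), np.float64(nan), np.float64(-57.1)]
(array([603.6, 201.1]), np.float64(13.5))
t 18.55 p [415.1 107.1  75. ] phi 20.5 q [ 0.07  0.38  1.97  0.    0.79 -0.28] F [-0.5 -0.4  0.2] w 54.9 ff 0.0
[419.0, 108.0, 3.0, 20.4] turn [-0.2 -0.1  0.1] shift m [-0.0006  0.0042  0.072 ]
  return _methods._mean(a, axis=axis, dtype=dtype,
  ret = ret.dtype.type(ret / rcount)
```

```bash
python3 -m handwheel '[[[0,0,0],[-0.001,0.003,0.02],0.6],[[0,0,0],[-0.001,0.003,0.04],0.6],[[0,0,0],[-0.001,0.003,0.06],0.6],[[0,0,0],[-0.001,0.003,0.066],0.6],[[0,0,0],[-0.001,0.003,0.07],0.6],[[0,0,0],[-0.001,0.003,0.07],0.6],[[0,0,0],[-0.001,0.003,0.07],0.6],[[0,0,0],[-0.001,0.003,0.07],0.6]]';python3 d.py 418.8 108.6 3 20.4
```

```text
time: 19.35
tool_pos: [420.5, 107.5, 7.5]
tcp_rot: [3.14, 0.0, 1.926]
contact_force: [-0.2, -0.4, 0.2]
grip_width: 55.1
finger_force: 0.0
t 19.35 p [420.5 107.5   7.5] phi 20.4 q [ 0.07  0.51  2.02  0.    0.61 -0.28] F [-0.2 -0.4  0.2] w 55.1 ff 0.0
[418.8, 108.6, 3.0, 20.4] turn [ 0.1  0.  -0. ] shift m [ 0.0016 -0.0012  0.0045]
```

```bash
python3 -m handwheel '[[[0,0,0],[0.0016,-0.0008,0.0035],0.6],[[0,0,0],[0.0016,-0.0008,0.0035],0.6],[[0,0,0],[0.0016,-0.0008,0.0035],0.6],[[0,0,0],[0.0016,-0.0008,0.0035],0.6],[[0,0,0],[0.0016,-0.0008,0.0035],0.25],[[0,0,0],[0.0016,-0.0008,0.0035],0.25],[[0,0,0],[0.0016,-0.0008,0.0035],0.25],[[0,0,0],[0.0016,-0.0008,0.0035],0.25],[[0,0,0],[0.0016,-0.0008,0.0035],0.25],[[0,0,0],[0.0016,-0.0008,0.0035],0.25]]';python3 d.py 641.7 -223 75 -18.85
```

```text
time: 20.35
tool_pos: [418.7, 108.7, 3.3]
tcp_rot: [3.141, -0.0, 1.927]
contact_force: [0.9, -0.7, -0.2]
grip_width: 28.4
finger_force: 29.8
t 20.35 p [418.7 108.7   3.3] phi 20.4 q [ 0.08  0.52  2.03  0.    0.59 -0.28] F [ 0.9 -0.7 -0.2] w 28.4 ff 29.8
[641.7, -223.0, 75.0, -18.85] turn [ 0.  -0.  39.3] shift m [-0.3886  0.0934 -0.0717]
```

```bash
python3 -m handwheel '[[[0,0,0],[0,0,-0.04],0.25],[[0,0,0],[0,0,-0.08],0.25],[[0,0,0],[0,0,-0.11],0.25],[[0,0,5],[-0.045,0.011,-0.115],0.25],[[0,0,10],[-0.09,0.022,-0.115],0.25],[[0,0,15],[-0.135,0.033,-0.115],0.25],[[0,0,20],[-0.18,0.044,-0.115],0.25],[[0,0,25],[-0.225,0.055,-0.115],0.25],[[0,0,30],[-0.27,0.066,-0.115],0.25],[[0,0,35],[-0.315,0.076,-0.115],0.25],[[0,0,39],[-0.355,0.086,-0.115],0.25],[[0,0,39.3],[-0.3886,0.0934,-0.115],0.25]]';python3 -m handwheel '[[[0,0,0],[0,0,0.02],0.25],[[0,0,0],[0,0,0.035],0.25],[[0,0,0],[0,0,0.035],0.25],[[0,0,0],[0,0,0.035],0.25]]'; python3 d.py 641.7 -223 12 -18.85
```

```text
time: 21.55
tool_pos: [642.3, -225.0, 117.7]
tcp_rot: [-3.141, -0.0, 1.238]
contact_force: [0.0, -0.3, -1.0]
grip_width: 28.1
finger_force: 29.8
time: 21.95
tool_pos: [641.3, -222.0, 83.0]
tcp_rot: [-3.14, -0.0, 1.242]
contact_force: [0.5, 0.1, 0.7]
grip_width: 28.3
finger_force: 29.8
t 21.95 p [ 641.3 -222.    83. ] phi -18.8 q [-0.45  0.75  1.23  0.    1.17 -0.12] F [0.5 0.1 0.7] w 28.3 ff 29.8
[641.7, -223.0, 12.0, -18.85] turn [-0.1 -0.   0. ] shift m [-0.0008  0.0009  0.071 ]
```

```bash
python3 -m handwheel '[[[0,0,0],[-0.0008,0.0005,0.03],0.25],[[0,0,0],[-0.0008,0.0005,0.05],0.25],[[0,0,0],[-0.0008,0.0005,0.063],0.25],[[0,0,0],[-0.0008,0.0005,0.068],0.25],[[0,0,0],[-0.0008,0.0005,0.068],0.25],[[0,0,0],[-0.0008,0.0005,0.068],0.25],[[0,0,0],[-0.0008,0.0005,0.068],0.25],[[0,0,0],[-0.0008,0.0005,0.068],0.25],[[0,0,0],[-0.0008,0.0005,0.068],0.25],[[0,0,0],[-0.0008,0.0005,0.068],0.25]]';  python3 d.py 641.7 -223 9.3 -18.85
```

```text
time: 22.95
tool_pos: [642.0, -224.0, 15.6]
tcp_rot: [3.141, -0.0, 1.241]
contact_force: [0.0, 0.6, -0.9]
grip_width: 28.5
finger_force: 29.8
t 22.95 p [ 642.  -224.    15.6] phi -18.9 q [-0.45  0.83  1.28  0.    1.04 -0.12] F [ 0.   0.6 -0.9] w 28.5 ff 29.8
[641.7, -223.0, 9.3, -18.85] turn [ 0. -0. -0.] shift m [ 0.0008 -0.0006  0.0063]
```

```bash
python3 -m handwheel '[[[0,0,0],[0.0008,-0.0006,0.003],0.25],[[0,0,0],[0.0008,-0.0006,0.0055],0.25],[[0,0,0],[0.0008,-0.0006,0.0063],0.25],[[0,0,0],[0.0008,-0.0006,0.0068],0.25],[[0,0,0],[0.0008,-0.0006,0.0068],0.25],[[0,0,0],[0.0008,-0.0006,0.0068],0.25],[[0,0,0],[0.0008,-0.0006,0.0068],0.25]]';  python3 d.py 641.7 -223 9.3 -18.85
```

```text
time: 23.65
tool_pos: [641.5, -222.8, 9.3]
tcp_rot: [-3.141, -0.0, 1.241]
contact_force: [-2.2, 1.0, 5.3]
grip_width: 28.2
finger_force: 30.0
t 23.65 p [ 641.5 -222.8    9.3] phi -18.9 q [-0.45  0.83  1.28  0.    1.03 -0.12] F [-2.2  1.   5.3] w 28.2 ff 30.0
[641.7, -223.0, 9.3, -18.85] turn [-0. -0. -0.] shift m [-0.0001  0.0002 -0.    ]
```

Contact force shows it is seated. Next: release, rise, and head for the rosette at (432.7, -298).

```bash
python3 -m handwheel '[[[0,0,0],[0,0,0],0.34],[[0,0,0],[0,0,0],0.38],[[0,0,0],[0,0,0],0.4],[[0,0,0],[0,0,0],0.4],[[0,0,0],[0,0,-0.02],0.4],[[0,0,0],[0,0,-0.05],0.4],[[0,0,0],[0,0,-0.09],0.4],[[0,0,0],[0,0,-0.11],0.4],[[0,0,0],[0,0,-0.11],0.4]]';  python3 d.py 432.7 -298 80 60
```

```text
time: 24.55
tool_pos: [643.5, -223.8, 122.5]
tcp_rot: [3.134, 0.001, 1.241]
contact_force: [-0.1, -0.3, -0.8]
grip_width: 36.9
finger_force: 0.0
t 24.55 p [ 643.5 -223.8  122.5] phi -18.9 q [-0.45  0.71  1.19  0.    1.24 -0.12] F [-0.1 -0.3 -0.8] w 36.9 ff 0.0
[432.7, -298.0, 80.0, 60.0] turn [  0.3   0.3 -78.9] shift m [-0.1384 -0.1757  0.0414]
```

```bash
python3 -m handwheel '[[[0,0,-7],[-0.014,-0.018,0],0.85],[[0,0,-14],[-0.028,-0.035,0],0.85],[[0,0,-21],[-0.042,-0.053,0],0.85],[[0,0,-28],[-0.056,-0.07,0],0.85],[[0,0,-35],[-0.07,-0.088,0],0.85],[[0,0,-42],[-0.084,-0.105,0],0.85],[[0,0,-49],[-0.098,-0.123,0],0.85],[[0,0,-56],[-0.112,-0.14,0],0.85],[[0,0,-63],[-0.126,-0.158,0],0.85],[[0,0,-70],[-0.1384,-0.1757,0.01],0.85],[[0,0,-78.9],[-0.1384,-0.1757,0.03],0.85],[[0,0,-78.9],[-0.1384,-0.1757,0.041],0.85]]'
cat > chk.py <<'E'
import sys
from m import *
for n in('top','side'):
    c=snap(n,sys.argv[1]); w=cloud(c); print(n)
    for nm,p,lo,hi,R,f in(('sq',(604.4,201.7),17,34,40,(14.45,57,57)),('lg',(641.7,-223),12,28,38,(-18.85,49,65)),('rd',(620.6,-9.1),10,40,36,None)):
        q=w[(np.hypot(w[...,0]-p[0],w[...,1]-p[1])<R)&(w[...,2]>lo)&(w[...,2]<hi)][:,:2].astype(np.float32)
        if len(q)<30: continue
        a=cv2.minAreaRect(q)
        print(nm,len(q),np.round(a[0],1),np.round(a[1],1),round(a[2],1), frame(w,p,np.radians(f[0]),0,0,*f[1:]) if f else (cv2.minEnclosingCircle(q),ring(w,p)))
E
python3 chk.py 5;python3 d.py 432.7 -298 4 60
```

```text
time: 25.75
tool_pos: [429.1, -296.3, 75.4]
tcp_rot: [3.141, -0.003, 2.618]
contact_force: [0.1, 0.6, -0.2]
grip_width: 78.0
finger_force: 0.0
top
   walls [np.float64(56.7), np.float64(-56.6), np.float64(56.7), np.float64(-56.7)]
sq 304 [603.2 203.2] [45.7 45.6] 13.8 (array([603.9, 201.9]), np.float64(14.5))
   walls [np.float64(49.1), np.float64(-49.0), np.float64(64.9), np.float64(-65.1)]
lg 244 [ 637.4 -222.6] [57.9 29.9] 68.4 (array([ 641.2, -222.9]), np.float64(-18.9))
side
t 25.85 p [ 429.5 -295.9   75.3] phi 59.8 q [-0.75  0.51  1.73  0.    0.91 -1.79] F [0.1 0.5 0.5] w 78.0 ff 0.0
[432.7, -298.0, 4.0, 60.0] turn [ 0.1 -0.3 -0.2] shift m [-0.0041 -0.0003  0.0712]
```

```bash
python3 -m handwheel '[[[0,0,0],[-0.003,-0.0003,0.03],0.85],[[0,0,0],[-0.003,-0.0003,0.05],0.85],[[0,0,0],[-0.003,-0.0003,0.06],0.85],[[0,0,0],[-0.003,-0.0003,0.068],0.85],[[0,0,0],[-0.003,-0.0003,0.068],0.85],[[0,0,0],[-0.003,-0.0003,0.068],0.85],[[0,0,0],[-0.003,-0.0003,0.068],0.85],[[0,0,0],[-0.003,-0.0003,0.068],0.85]]'; python3 d.py 432.7 -298 4 60
python3 - <<'E'
from m import *
for n in('top0','side0'):
    c=load(n);w=cloud(c)
    q=w[(np.hypot(w[...,0]-432,w[...,1]+298)<32)&(w[...,2]>6)&(w[...,2]<30)][:,:2]; print(n,cv2.minEnclosingCircle(q.astype(np.float32)),cv2.fitEllipse(cv2.convexHull(q.astype(np.float32))))
c=load('top5');t=[cv2.resize(ortho(c,*p,z,55,5),(390,390)) for p,z in(((604,202),26),((641.2,-223),20))]
cv2.imwrite('pics/t5.png',np.hstack(t)[:,:,::-1])
E
```

```text
time: 26.65
tool_pos: [433.4, -299.0, 10.2]
tcp_rot: [-3.141, 0.001, 2.618]
contact_force: [-0.4, -0.3, -0.9]
grip_width: 78.5
finger_force: 0.0
t 26.65 p [ 433.4 -299.    10.2] phi 60.0 q [-0.75  0.62  1.77  0.    0.76 -1.8 ] F [-0.4 -0.3 -0.9] w 78.5 ff 0.0
[432.7, -298.0, 4.0, 60.0] turn [-0.   0.1 -0. ] shift m [0.0011 0.0006 0.0062]
top0 ((431.74615478515625, -298.1115417480469), 26.84567642211914) ((431.5227966308594, -297.88934326171875), (51.80583953857422, 52.87202835083008), 46.237152099609375)
side0 ((433.1393127441406, -297.9584045410156), 27.019765853881836) ((433.043212890625, -298.15899658203125), (52.29341506958008, 53.13971710205078), 59.12974166870117)
```

View pics/t5.png

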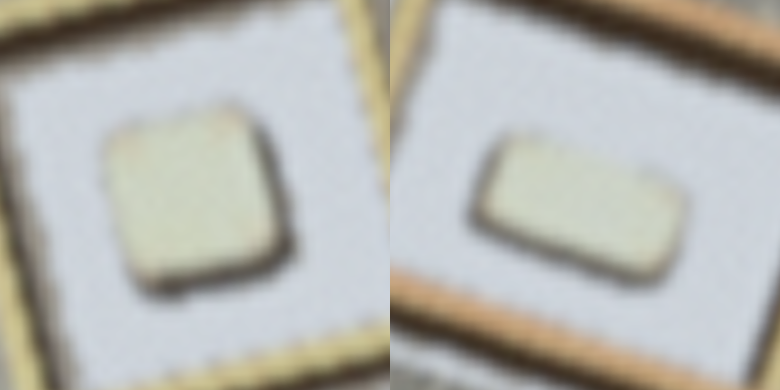

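```bash
python3 -m handwheel '[[[0,0,0],[0.001,0.0007,0.004],0.85],[[0,0,0],[0.001,0.0007,0.0062],0.85],[[0,0,0],[0.001,0.0007,0.0062],0.85],[[0,0,0],[0.001,0.0007,0.0062],0.85],[[0,0,0],[0.001,0.0007,0.0062],0.5],[[0,0,0],[0.001,0.0007,0.0062],0.5],[[0,0,0],[0.001,0.0007,0.0062],0.5],[[0,0,0],[0.001,0.0007,0.0062],0.5],[[0,0,0],[0.001,0.0007,0.0062],0.5],[[0,0,0],[0.001,0.0007,0.0062],0.5]]';python3 d.py 620.6 -9.1 130 60
```

```text
time: 27.65
tool_pos: [432.5, -297.6, 3.3]
tcp_rot: [3.142, 0.0, 2.618]
contact_force: [-0.3, -0.7, -0.0]
grip_width: 51.7
finger_force: 30.0
t 27.65 p [ 432.5 -297.6    3.3] phi 60.0 q [-0.75  0.63  1.77  0.    0.74 -1.8 ] F [-0.3 -0.7 -0. ] w 51.7 ff 30.0
[620.6, -9.1, 130.0, 60.0] turn [0. 0. 0.] shift m [-0.0187  0.3439 -0.1266]
```

```bash
python3 -m handwheel '[[[0,0,0],[0,0,-0.04],0.5],[[0,0,0],[0,0,-0.08],0.5],[[0,0,0],[0,0.01,-0.11],0.5],[[0,0,0],[-0.002,0.05,-0.115],0.5],[[0,0,0],[-0.005,0.095,-0.115],0.5],[[0,0,0],[-0.007,0.14,-0.115],0.5],[[0,0,0],[-0.01,0.185,-0.115],0.5],[[0,0,0],[-0.012,0.23,-0.115],0.5],[[0,0,0],[-0.015,0.275,-0.115],0.5],[[0,0,0],[-0.017,0.315,-0.115],0.5],[[0,0,0],[-0.0187,0.3439,-0.105],0.5],[[0,0,0],[-0.0187,0.3439,-0.09],0.5]]';python3 -m handwheel '[[[0,0,0],[0,0,0],0.5],[[0,0,0],[0,0,0],0.5],[[0,0,0],[0,0,0],0.5],[[0,0,0],[0,0,0],0.5]]'; python3 d.py 620.6 -9.1 9.3 60
```

```text
time: 28.85
tool_pos: [622.7, -5.5, 93.6]
tcp_rot: [3.139, 0.002, 2.622]
contact_force: [0.1, -1.1, -0.8]
grip_width: 51.7
finger_force: 30.0
time: 29.25
tool_pos: [620.9, -9.9, 94.2]
tcp_rot: [3.141, 0.001, 2.617]
contact_force: [-0.2, 0.0, -1.1]
grip_width: 51.8
finger_force: 30.0
t 29.25 p [620.9  -9.9  94.2] phi 59.9 q [-0.14  0.64  1.42  0.    1.09 -1.19] F [-0.2  0.  -1.1] w 51.8 ff 30.0
[620.6, -9.1, 9.3, 60.0] turn [ 0.   0.1 -0.1] shift m [0.0007 0.0005 0.0849]
```

```bash
python3 -m handwheel '[[[0,0,0],[0.0003,0,0.03],0.5],[[0,0,0],[0.0003,0,0.055],0.5],[[0,0,0],[0.0003,0,0.07],0.5],[[0,0,0],[0.0003,0,0.08],0.5],[[0,0,0],[0.0003,0,0.08],0.5],[[0,0,0],[0.0003,0,0.08],0.5],[[0,0,0],[0.0003,0,0.08],0.5],[[0,0,0],[0.0003,0,0.08],0.5],[[0,0,0],[0.0003,0,0.08],0.5],[[0,0,0],[0.0003,0,0.08],0.5]]';python3 d.py 620.6 -9.1 9.3 60
```

```text
time: 30.25
tool_pos: [620.5, -9.0, 13.7]
tcp_rot: [3.141, 0.001, 2.618]
contact_force: [-0.8, -0.5, -0.5]
grip_width: 51.5
finger_force: 30.0
t 30.25 p [620.5  -9.   13.7] phi 60.0 q [-0.14  0.74  1.48  0.    0.92 -1.19] F [-0.8 -0.5 -0.5] w 51.5 ff 30.0
[620.6, -9.1, 9.3, 60.0] turn [0. 0. 0.] shift m [-0.0001 -0.0001  0.0044]
```

```bash
python3 -m handwheel '[[[0,0,0],[0,0,0.003],0.5],[[0,0,0],[0,0,0.0044],0.5],[[0,0,0],[0,0,0.0044],0.5],[[0,0,0],[0,0,0.005],0.5],[[0,0,0],[0,0,0.005],0.5],[[0,0,0],[0,0,0.005],0.5],[[0,0,0],[0,0,0.005],0.5]]';python3 d.py 620.6 -9.1 9.3 60
```

```text
time: 30.95
tool_pos: [620.3, -8.9, 9.2]
tcp_rot: [3.141, 0.0, 2.618]
contact_force: [-3.1, 0.5, 9.0]
grip_width: 51.7
finger_force: 30.0
t 30.95 p [620.3  -8.9   9.2] phi 60.0 q [-0.14  0.74  1.48  0.    0.92 -1.19] F [-3.1  0.5  9. ] w 51.7 ff 30.0
[620.6, -9.1, 9.3, 60.0] turn [0. 0. 0.] shift m [-0.0003 -0.     -0.0001]
```

```bash
python3 -m handwheel '[[[0,0,0],[0,0,-0.0006],0.5],[[0,0,0],[0,0,-0.0006],0.5],[[0,0,0],[0,0,-0.0006],0.59],[[0,0,0],[0,0,-0.0006],0.62],[[0,0,0],[0,0,-0.0006],0.66],[[0,0,0],[0,0,-0.0006],0.66],[[0,0,0],[0,0,-0.02],0.66],[[0,0,0],[0,0,-0.05],0.66],[[0,0,0],[0,0,-0.09],0.66],[[0,0,0],[0,0,-0.12],0.66],[[0,0,0],[0,0,-0.14],0.66]]';python3 d.py 300 350 170 60
```

```text
time: 32.05
tool_pos: [621.2, -9.1, 151.0]
tcp_rot: [3.14, 0.003, 2.618]
contact_force: [0.3, 0.8, -0.4]
grip_width: 60.8
finger_force: 0.0
t 32.05 p [621.2  -9.1 151. ] phi 60.0 q [-0.14  0.58  1.35  0.    1.21 -1.19] F [ 0.3  0.8 -0.4] w 60.8 ff 0.0
[300.0, 350.0, 170.0, 60.0] turn [0.1 0.2 0. ] shift m [ 0.4576  0.1504 -0.0202]
```

```bash
python3 -m handwheel '[[[0,0,0],[0.045,0.015,-0.02],0.66],[[0,0,0],[0.09,0.03,-0.02],0.66],[[0,0,0],[0.135,0.045,-0.02],0.66],[[0,0,0],[0.18,0.06,-0.02],0.66],[[0,0,0],[0.225,0.075,-0.02],0.66],[[0,0,0],[0.27,0.09,-0.02],0.66],[[0,0,0],[0.315,0.105,-0.02],0.66],[[0,0,0],[0.36,0.12,-0.02],0.66],[[0,0,0],[0.405,0.135,-0.02],0.66],[[0,0,0],[0.4576,0.15,-0.02],0.66],[[0,0,0],[0.4576,0.15,-0.02],0.66]]'; python3 chk.py 6
python3 - <<'E'
from m import *
T=[]
for n in('top6','side6'):
    c=load(n);T.append(np.hstack([cv2.resize(ortho(c,*p,z,60,5),(260,260)) for p,z in(((604.4,201.7),26),((641.7,-223),20),((620.6,-9.1),18))]))
cv2.imwrite('pics/t6.png',np.vstack(T)[:,:,::-1])
E
```

```text
time: 33.15
tool_pos: [295.3, 352.6, 168.4]
tcp_rot: [3.141, -0.001, 2.624]
contact_force: [0.5, -0.3, -0.7]
grip_width: 60.6
finger_force: 0.0
top
   walls [np.float64(57.2), np.float64(-56.9), np.float64(56.9), np.float64(-56.8)]
sq 311 [603.  203.4] [45.6 46. ] 13.7 (array([604., 202.]), np.float64(14.3))
   walls [np.float64(48.8), np.float64(-48.9), np.float64(64.9), np.float64(-65.1)]
lg 245 [ 637.3 -222.5] [57.3 29.9] 73.7 (array([ 640.9, -223. ]), np.float64(-19.2))
rd 333 [619.8  -8.3] [61.7 52.6] 62.4 (((622.1359252929688, -10.665107727050781), 32.71955108642578), array([620. ,  -8.9,  60.3]))
side
   walls [np.float64(56.6), np.float64(-56.9), np.float64(56.7), np.float64(-56.8)]
sq 322 [604.1 202.7] [44.6 44.8] 15.7 (array([604.9, 201.5]), np.float64(14.8))
   walls [np.float64(48.8), np.float64(-49.0), np.float64(64.7), np.float64(-64.9)]
lg 308 [ 639.6 -223.3] [57.  31.3] 73.6 (array([ 642.2, -223.1]), np.float64(-19.0))
rd 380 [621.   -9.2] [52.7 51.8] 46.3 (((621.4269409179688, -8.273433685302734), 27.498191833496094), array([621.4,  -9.1,  60.3]))
```

View pics/t6.png

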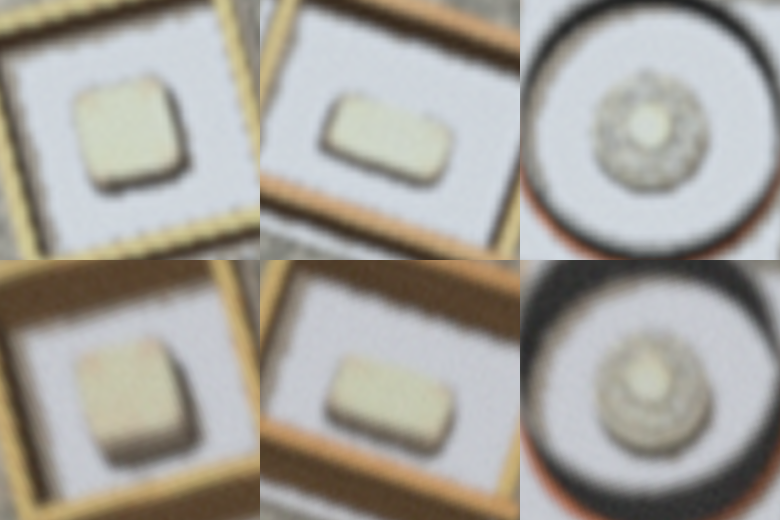

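Rosette tile: it sits within 1 mm of the ring centre in both views. Square tile: off by about 1.5 mm and squared. Long tile: the block sits about 3 mm towards the near wall. To mend that, I'll close the fingers on it at the frame centre, which drags it into place, then release without any preload.

```bash
python3 -m handwheel '[[[0,0,0],[0,0,-0.02],0.5],[[0,0,0],[0,0,-0.02],0.5]]'; python3 d.py 560 60 180 -19 641.7 -223 120 -19
```

```text
time: 33.45
tool_pos: [301.1, 349.7, 190.0]
tcp_rot: [3.138, 0.002, 2.617]
contact_force: [0.4, 0.2, -0.2]
grip_width: 49.4
finger_force: 0.0
t 33.45 p [301.1 349.7 190. ] phi 59.9 q [ 0.69  0.26  1.75 -0.    1.13 -0.35] F [ 0.4  0.2 -0.2] w 49.4 ff 0.0
[560.0, 60.0, 180.0, -19.0] turn [ 0.2 -0.1 78.9] shift m [-0.3692 -0.1209  0.0102]
[641.7, -223.0, 120.0, -19.0] turn [ 0.2 -0.1 78.9] shift m [-0.5817 -0.3251  0.0698]
```

```bash
python3 -m handwheel '[[[0,0,8],[-0.045,-0.015,0],0.5],[[0,0,16],[-0.09,-0.03,0],0.5],[[0,0,24],[-0.135,-0.044,0],0.5],[[0,0,32],[-0.18,-0.06,0],0.5],[[0,0,40],[-0.225,-0.074,0],0.5],[[0,0,48],[-0.27,-0.09,0],0.5],[[0,0,56],[-0.315,-0.103,0],0.5],[[0,0,64],[-0.36,-0.12,0],0.5],[[0,0,72],[-0.395,-0.15,0.01],0.5],[[0,0,78.9],[-0.43,-0.18,0.02],0.5],[[0,0,78.9],[-0.465,-0.215,0.03],0.5],[[0,0,78.9],[-0.5,-0.25,0.04],0.5]]'; python3 d.py 641.7 -223 90 -19
```

```text
time: 34.65
tool_pos: [606.6, -119.7, 147.2]
tcp_rot: [-3.141, 0.0, 1.239]
contact_force: [-0.2, 1.4, 0.7]
grip_width: 45.9
finger_force: 0.0
t 34.65 p [ 606.6 -119.7  147.2] phi -19.0 q [-0.32  0.58  1.36 -0.    1.2   0.01] F [-0.2  1.4  0.7] w 45.9 ff 0.0
[641.7, -223.0, 90.0, -19.0] turn [-0.  0. -0.] shift m [-0.0862  0.0669  0.0572]
```

```bash
python3 -m handwheel '[[[0,0,0],[-0.03,0.022,0.02],0.5],[[0,0,0],[-0.06,0.045,0.04],0.5],[[0,0,0],[-0.0862,0.067,0.057],0.5],[[0,0,0],[-0.0862,0.067,0.057],0.5],[[0,0,0],[-0.0862,0.067,0.057],0.5],[[0,0,0],[-0.0862,0.067,0.057],0.5],[[0,0,0],[-0.0862,0.067,0.057],0.5]]'; python3 d.py 641.7 -223 10 -19
```

```text
time: 35.35
tool_pos: [642.4, -218.4, 92.5]
tcp_rot: [3.14, -0.0, 1.242]
contact_force: [-0.5, -0.4, 0.2]
grip_width: 45.8
finger_force: 0.0
t 35.35 p [ 642.4 -218.4   92.5] phi -18.8 q [-0.44  0.74  1.22  0.    1.18 -0.11] F [-0.5 -0.4  0.2] w 45.8 ff 0.0
[641.7, -223.0, 10.0, -19.0] turn [ 0.1 -0.   0.2] shift m [-0.0046  0.0007  0.0825]
```

```bash
python3 -m handwheel '[[[0,0,0.2],[-0.0046,0.0007,0.025],0.5],[[0,0,0.2],[-0.0046,0.0007,0.05],0.5],[[0,0,0.2],[-0.0046,0.0007,0.065],0.5],[[0,0,0.2],[-0.0046,0.0007,0.075],0.5],[[0,0,0.2],[-0.0046,0.0007,0.079],0.5],[[0,0,0.2],[-0.0046,0.0007,0.079],0.5],[[0,0,0.2],[-0.0046,0.0007,0.079],0.5],[[0,0,0.2],[-0.0046,0.0007,0.079],0.5],[[0,0,0.2],[-0.0046,0.0007,0.079],0.5],[[0,0,0.2],[-0.0046,0.0007,0.079],0.5]]'; python3 d.py 641.7 -223 10 -19
```

```text
time: 36.35
tool_pos: [641.7, -223.8, 13.0]
tcp_rot: [3.141, 0.0, 1.237]
contact_force: [0.6, 0.6, -0.3]
grip_width: 45.8
finger_force: 0.0
t 36.35 p [ 641.7 -223.8   13. ] phi -19.1 q [-0.45  0.83  1.28  0.    1.03 -0.12] F [ 0.6  0.6 -0.3] w 45.8 ff 0.0
[641.7, -223.0, 10.0, -19.0] turn [ 0.   0.  -0.1] shift m [ 0.0008 -0.0002  0.003 ]
```

```bash
python3 -m handwheel '[[[0,0,0],[0,0,0.0025],0.5],[[0,0,0],[0,0,0.0025],0.5],[[0,0,0],[0,0,0.0025],0.5],[[0,0,0],[0,0,0.0025],0.4],[[0,0,0],[0,0,0.0025],0.35],[[0,0,0],[0,0,0.0025],0.25],[[0,0,0],[0,0,0.0025],0.25],[[0,0,0],[0,0,0.0025],0.25],[[0,0,0],[0.0016,0,0.0025],0.25],[[0,0,0],[0.0016,0,0.0025],0.25],[[0,0,0],[0.0016,0,0.0025],0.25],[[0,0,0],[0.0016,0,0.0025],0.25]]'; python3 d.py 641.7 -223 10 -19
```

```text
time: 37.55
tool_pos: [642.0, -222.1, 10.0]
tcp_rot: [3.142, -0.0, 1.238]
contact_force: [-0.5, 0.1, 0.0]
grip_width: 28.2
finger_force: 29.9
t 37.55 p [ 642.  -222.1   10. ] phi -19.1 q [-0.45  0.83  1.28  0.    1.03 -0.11] F [-0.5  0.1  0. ] w 28.2 ff 29.9
[641.7, -223.0, 10.0, -19.0] turn [ 0.  -0.  -0.1] shift m [-0.001 -0.     0.   ]
```

No lateral load. I'll release slowly and step aside for a look.

```bash
python3 -m handwheel '[[[0,0,0],[0,0,0],0.34],[[0,0,0],[0,0,0],0.38],[[0,0,0],[0,0,0],0.44],[[0,0,0],[0,0,0],0.44],[[0,0,0],[0,0,0],0.44],[[0,0,0],[0,0,-0.01],0.44],[[0,0,0],[0,0,-0.03],0.44],[[0,0,0],[0,0,-0.07],0.44],[[0,0,0],[0,0,-0.11],0.44],[[0,0,0],[0,0,-0.14],0.44],[[0,0,0],[0,0,-0.14],0.44]]'; python3 d.py 420 250 170 -19
```

```text
time: 38.65
tool_pos: [644.5, -223.3, 156.9]
tcp_rot: [3.131, 0.001, 1.238]
contact_force: [0.5, -0.4, -0.2]
grip_width: 40.2
finger_force: 0.0
t 38.65 p [ 644.5 -223.3  156.9] phi -19.1 q [-0.45  0.68  1.15  0.    1.3  -0.11] F [ 0.5 -0.4 -0.2] w 40.2 ff 0.0
[420.0, 250.0, 170.0, -19.0] turn [ 0.6  0.1 -0.1] shift m [ 0.3738 -0.3668 -0.0176]
```

```bash
python3 -m handwheel '[[[0,0,0],[0.033,-0.033,0],0.44],[[0,0,0],[0.066,-0.066,0],0.44],[[0,0,0],[0.1,-0.1,0],0.44],[[0,0,0],[0.133,-0.133,0],0.44],[[0,0,0],[0.166,-0.166,0],0.44],[[0,0,0],[0.2,-0.2,0],0.44],[[0,0,0],[0.233,-0.233,0],0.44],[[0,0,0],[0.266,-0.266,0],0.44],[[0,0,0],[0.3,-0.3,0],0.44],[[0,0,0],[0.333,-0.333,0],0.44],[[0,0,0],[0.3738,-0.3668,0],0.44],[[0,0,0],[0.3738,-0.3668,0],0.44]]'; python3 chk.py 7
python3 - <<'E'
from m import *
T=[]
for n in('top7','side7'):
    c=load(n);w=cloud(c);T.append(np.hstack([cv2.resize(ortho(c,*p,z,60,5),(260,260)) for p,z in(((604.4,201.7),26),((641.7,-223),20),((620.6,-9.1),18))]))
    for p,z,lo,R in(((604.4,201.7),26,23,40),((641.7,-223),20,17,40)):
        q=w[(np.hypot(w[...,0]-p[0],w[...,1]-p[1])<R)&(w[...,2]>lo)&(w[...,2]<lo+9)][:,:2]
        C=np.cov(q.T);print(n,len(q),q.mean(0).round(1),'moment dir',np.degrees(.5*np.arctan2(2*C[0,1],C[0,0]-C[1,1])).round(1))
        o=ortho(c,*p,z,40,5).astype(int);m=(((o[...,0]-o[...,2])>6)).astype(np.uint8)
        n2,l,st,ce=cv2.connectedComponentsWithStats(cv2.morphologyEx(m,cv2.MORPH_OPEN,np.ones((9,9))));i=l[200,200]
        ct=np.argwhere(l==i)[:,::-1].astype(np.float32);a=cv2.minAreaRect(ct);x,y=o2w(*a[0],*p,40,5);print('  colour',round(x,1),round(y,1),np.round(a[1],0)/5,round(-a[2]-90,1),i)
cv2.imwrite('pics/t7.png',np.vstack(T)[:,:,::-1])
E
```

```text
time: 39.85
tool_pos: [415.0, 255.2, 150.0]
tcp_rot: [-3.14, -0.001, 1.243]
contact_force: [0.5, -1.2, -0.4]
grip_width: 40.4
finger_force: 0.0
top
   walls [np.float64(56.7), np.float64(-56.7), np.float64(56.9), np.float64(-56.9)]
sq 307 [603.  203.1] [45.4 46. ] 13.0 (array([603.9, 201.9]), np.float64(14.5))
   walls [np.float64(49.0), np.float64(-48.9), np.float64(64.7), np.float64(-64.6)]
lg 240 [ 637.5 -220.9] [56.8 29.3] 72.3 (array([ 641.3, -222.9]), np.float64(-19.2))
rd 334 [622.6  -7. ] [64.2 51.7] 25.1 (((621.7760620117188, -10.407923698425293), 34.40983963012695), array([620. ,  -8.9,  60.3]))
side
   walls [np.float64(56.9), np.float64(-57.2), np.float64(57.0), np.float64(-56.8)]
sq 321 [605.6 203.4] [48.3 45.4] 13.4 (array([605. , 201.4]), np.float64(14.5))
   walls [np.float64(48.9), np.float64(-49.0), np.float64(64.8), np.float64(-64.8)]
lg 306 [ 639.7 -221.7] [57.4 30.6] 70.0 (array([ 642.3, -223. ]), np.float64(-19.0))
rd 383 [621.   -9.3] [52.4 50.6] 15.6 (((620.5272827148438, -9.873636245727539), 27.616741180419922), array([621.5,  -9.2,  60.3]))
top7 246 [603.1 203.7] moment dir -86.8
  colour 602.7 200.7 [47.8 47.4] -167.7 2
top7 191 [ 638.3 -221.4] moment dir 71.0
  colour 641.8 -222.9 [79.8 79.8] -90.0 0
side7 275 [604.2 202.8] moment dir 77.7
  colour 599.5 198.1 [58.8 51.4] -162.6 2
side7 254 [ 639.3 -221.9] moment dir 73.1
  colour 635.6 -222.1 [59.2 36. ] -107.9 2
```

View pics/t7.png

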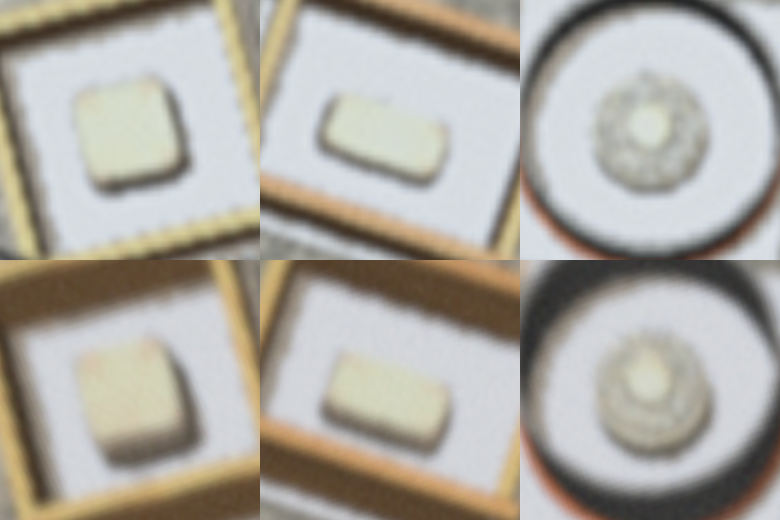

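In both views the rosette is within 1 mm. The square is about 1.7 mm off along the frame's y and square to the walls. The long one is still about 3.3 mm off along the frame's x, so robot and camera disagree slightly there. I'll mend both with shifted targets: square at TCP (605.3, 200.2), long at (645.1, -223.2).

```bash
python3 d.py 605.3 200.2 100 -75.5
```

```text
t 39.95 p [416.9 251.9 149.9] phi -18.9 q [ 0.39  0.35  1.74 -0.    1.05  0.72] F [-1.  -0.  -0.2] w 40.8 ff 0.0
[605.3, 200.2, 100.0, -75.5] turn [ 0.   0.  56.6] shift m [0.0121 0.195  0.0499]
```

```bash
python3 -m handwheel '[[[0,0,8],[0.002,0.03,0],0.64],[[0,0,16],[0.004,0.06,0],0.64],[[0,0,24],[0.006,0.09,0],0.64],[[0,0,32],[0.008,0.12,0.01],0.64],[[0,0,40],[0.01,0.15,0.02],0.64],[[0,0,48],[0.012,0.18,0.035],0.64],[[0,0,56.6],[0.012,0.195,0.05],0.64],[[0,0,56.6],[0.012,0.195,0.05],0.64],[[0,0,56.6],[0.012,0.195,0.05],0.64],[[0,0,56.6],[0.012,0.195,0.05],0.64],[[0,0,56.6],[0.012,0.195,0.05],0.64]]'; python3 d.py 605.3 200.2 12 -75.5
```

```text
time: 41.05
tool_pos: [605.7, 198.8, 101.2]
tcp_rot: [-3.142, -0.001, 0.252]
contact_force: [0.4, -0.2, -0.3]
grip_width: 58.9
finger_force: 0.0
t 41.05 p [605.7 198.8 101.2] phi -75.6 q [0.2  0.66 1.36 0.   1.13 1.52] F [ 0.4 -0.2 -0.3] w 58.9 ff 0.0
[605.3, 200.2, 12.0, -75.5] turn [-0.  -0.1 -0.1] shift m [-0.0001 -0.0014  0.0892]
```

```bash
python3 -m handwheel '[[[0,0,0],[0,-0.0014,0.03],0.64],[[0,0,0],[0,-0.0014,0.055],0.64],[[0,0,0],[0,-0.0014,0.075],0.64],[[0,0,0],[0,-0.0014,0.085],0.64],[[0,0,0],[0,-0.0014,0.085],0.64],[[0,0,0],[0,-0.0014,0.085],0.64],[[0,0,0],[0,-0.0014,0.085],0.64],[[0,0,0],[0,-0.0014,0.085],0.64],[[0,0,0],[0,-0.0014,0.085],0.64],[[0,0,0],[0,-0.0014,0.085],0.64]]'; python3 d.py 605.3 200.2 12 -75.5
```

```text
time: 42.05
tool_pos: [605.7, 200.0, 15.4]
tcp_rot: [-3.142, -0.001, 0.25]
contact_force: [-0.2, -0.3, -0.5]
grip_width: 58.7
finger_force: 0.0
t 42.05 p [605.7 200.   15.4] phi -75.7 q [0.2  0.76 1.42 0.   0.96 1.52] F [-0.2 -0.3 -0.5] w 58.7 ff 0.0
[605.3, 200.2, 12.0, -75.5] turn [-0.  -0.  -0.2] shift m [-0.0003 -0.0003  0.0034]
```

```bash
python3 -m handwheel '[[[0,0,-0.2],[-0.0003,-0.0003,0.003],0.64],[[0,0,-0.2],[-0.0003,-0.0003,0.003],0.64],[[0,0,-0.2],[-0.0003,-0.0003,0.003],0.6],[[0,0,-0.2],[-0.0003,-0.0003,0.003],0.56],[[0,0,-0.2],[-0.0003,-0.0003,0.003],0.45],[[0,0,-0.2],[-0.0003,-0.0003,0.003],0.45],[[0,0,-0.2],[-0.0003,-0.0003,0.003],0.45],[[0,0,-0.2],[-0.0003,-0.0003,0.003],0.45]]'; python3 d.py 605.3 200.2 12 -75.5;  python3 -m handwheel '[[[0,0,0],[0,0,0],0.53],[[0,0,0],[0,0,0],0.57],[[0,0,0],[0,0,0],0.62],[[0,0,0],[0,0,0],0.62],[[0,0,0],[0,0,0],0.62],[[0,0,0],[0,0,-0.01],0.62],[[0,0,0],[0,0,-0.03],0.62],[[0,0,0],[0,0,-0.07],0.62],[[0,0,0],[0,0,-0.11],0.62],[[0,0,0],[0,0,-0.14],0.62],[[0,0,0],[0,0,-0.14],0.62]]'; python3 d.py 645.1 -223.2 120 -19
```

```text
time: 42.85
tool_pos: [605.1, 200.2, 12.0]
tcp_rot: [-3.141, -0.0, 0.253]
contact_force: [-0.5, 0.4, -0.3]
grip_width: 45.5
finger_force: 29.8
t 42.85 p [605.1 200.2  12. ] phi -75.5 q [0.2  0.76 1.42 0.   0.95 1.52] F [-0.5  0.4 -0.3] w 45.5 ff 29.8
[605.3, 200.2, 12.0, -75.5] turn [-0. -0.  0.] shift m [0.0002 0.0001 0.    ]
time: 43.95
tool_pos: [607.8, 200.8, 158.4]
tcp_rot: [3.141, -0.011, 0.253]
contact_force: [0.2, -0.1, -0.2]
grip_width: 56.8
finger_force: 0.0
t 43.95 p [607.8 200.8 158.4] phi -75.5 q [0.2  0.6  1.29 0.   1.24 1.52] F [ 0.2 -0.1 -0.2] w 56.8 ff 0.0
[645.1, -223.2, 120.0, -19.0] turn [  0.3  -0.5 -56.5] shift m [-0.0705  0.4198  0.0379]
```

```bash
python3 -m handwheel '[[[0,0,-5],[-0.006,0.037,0],0.52],[[0,0,-10],[-0.012,0.074,0],0.52],[[0,0,-15],[-0.018,0.11,0],0.52],[[0,0,-20],[-0.025,0.148,0],0.52],[[0,0,-25],[-0.031,0.185,0],0.52],[[0,0,-30],[-0.037,0.222,0],0.52],[[0,0,-35],[-0.043,0.26,0],0.52],[[0,0,-40],[-0.05,0.296,0],0.52],[[0,0,-45],[-0.056,0.333,0],0.52],[[0,0,-50],[-0.062,0.37,0.01],0.52],[[0,0,-56.5],[-0.0705,0.405,0.03],0.52],[[0,0,-56.5],[-0.0705,0.4198,0.04],0.52]]';python3 -m handwheel '[[[0,0,0],[0,0,0.02],0.52],[[0,0,0],[0,0,0.03],0.52],[[0,0,0],[0,0,0.03],0.52],[[0,0,0],[0,0,0.03],0.52]]'; python3 d.py 645.1 -223.2 10 -19
```

```text
time: 45.15
tool_pos: [640.5, -227.0, 109.8]
tcp_rot: [-3.139, 0.0, 1.238]
contact_force: [-0.4, 0.9, 1.0]
grip_width: 47.7
finger_force: 0.0
time: 45.55
tool_pos: [642.4, -223.0, 82.5]
tcp_rot: [3.141, -0.0, 1.24]
contact_force: [0.6, 0.2, 0.6]
grip_width: 47.5
finger_force: 0.0
t 45.55 p [ 642.4 -223.    82.5] phi -19.0 q [-0.45  0.75  1.23  0.    1.16 -0.12] F [0.6 0.2 0.6] w 47.5 ff 0.0
[645.1, -223.2, 10.0, -19.0] turn [ 0. -0.  0.] shift m [0.0007 0.0026 0.0725]
```

```bash
python3 -m handwheel '[[[0,0,0],[0.0004,0.002,0.025],0.5],[[0,0,0],[0.0004,0.002,0.05],0.5],[[0,0,0],[0.0004,0.002,0.062],0.5],[[0,0,0],[0.0004,0.002,0.068],0.5],[[0,0,0],[0.0004,0.002,0.068],0.5],[[0,0,0],[0.0004,0.002,0.068],0.5],[[0,0,0],[0.0004,0.002,0.068],0.5],[[0,0,0],[0.0004,0.002,0.068],0.5],[[0,0,0],[0.0004,0.002,0.068],0.5],[[0,0,0],[0.0004,0.002,0.068],0.5]]'; python3 d.py 645.1 -223.2 10 -19
```

```text
time: 46.55
tool_pos: [644.1, -224.2, 14.3]
tcp_rot: [3.141, -0.0, 1.239]
contact_force: [-0.5, -0.3, -0.1]
grip_width: 46.1
finger_force: 0.0
t 46.55 p [ 644.1 -224.2   14.3] phi -19.0 q [-0.45  0.83  1.27  0.    1.04 -0.12] F [-0.5 -0.3 -0.1] w 46.1 ff 0.0
[645.1, -223.2, 10.0, -19.0] turn [ 0. -0. -0.] shift m [0.0013 0.0006 0.0043]
```

```bash
python3 -m handwheel '[[[0,0,0],[0.0013,0.0006,0.004],0.5],[[0,0,0],[0.0013,0.0006,0.004],0.5],[[0,0,0],[0.0013,0.0006,0.004],0.5],[[0,0,0],[0.0013,0.0006,0.004],0.5],[[0,0,0],[0.0013,0.0006,0.004],0.42],[[0,0,0],[0.0013,0.0006,0.004],0.36],[[0,0,0],[0.0013,0.0006,0.004],0.25],[[0,0,0],[0.0013,0.0006,0.004],0.25],[[0,0,0],[0.0013,0.0006,0.004],0.25],[[0,0,0],[0.0013,0.0006,0.004],0.25]]'; python3 d.py 645.1 -223.2 10 -19;python3 -m handwheel '[[[0,0,0],[0,0,0],0.34],[[0,0,0],[0,0,0],0.38],[[0,0,0],[0,0,0],0.44],[[0,0,0],[0,0,0],0.44],[[0,0,0],[0,0,0],0.44],[[0,0,0],[0,0,-0.01],0.44],[[0,0,0],[0,0,-0.03],0.44],[[0,0,0],[0,0,-0.07],0.44],[[0,0,0],[0,0,-0.11],0.44],[[0,0,0],[0,0,-0.14],0.44],[[0,0,0],[0,0,-0.14],0.44]]'
python3 -m handwheel '[[[0,0,0],[0.033,-0.033,0],0.44],[[0,0,0],[0.066,-0.066,0],0.44],[[0,0,0],[0.1,-0.1,0],0.44],[[0,0,0],[0.133,-0.133,0],0.44],[[0,0,0],[0.166,-0.166,0],0.44],[[0,0,0],[0.2,-0.2,0],0.44],[[0,0,0],[0.233,-0.233,0],0.44],[[0,0,0],[0.266,-0.266,0],0.44],[[0,0,0],[0.3,-0.3,0],0.44],[[0,0,0],[0.333,-0.333,0],0.44],[[0,0,0],[0.3738,-0.3668,0],0.44],[[0,0,0],[0.3738,-0.3668,0],0.44]]'; python3 chk.py 8
python3 - <<'E'
from m import *
for n in('top8','side8'):
    c=load(n);w=cloud(c)
    for p,lo,R in(((604.4,201.7),23,40),((641.7,-223),17,40)):
        q=w[(np.hypot(w[...,0]-p[0],w[...,1]-p[1])<R)&(w[...,2]>lo)&(w[...,2]<lo+9)][:,:2];print(n,len(q),q.mean(0).round(1))
cv2.imwrite('pics/t8.png',cv2.resize(c["image"][100:340,120:440,::-1],(800,600),interpolation=cv2.INTER_CUBIC))
E
```

```text
time: 47.55
tool_pos: [645.0, -223.1, 10.0]
tcp_rot: [-3.142, -0.0, 1.239]
contact_force: [-0.4, 0.9, 0.5]
grip_width: 28.2
finger_force: 30.0
t 47.55 p [ 645.  -223.1   10. ] phi -19.0 q [-0.45  0.84  1.27  0.    1.03 -0.11] F [-0.4  0.9  0.5] w 28.2 ff 30.0
[645.1, -223.2, 10.0, -19.0] turn [-0. -0.  0.] shift m [-0.0001  0.0001  0.    ]
time: 48.65
tool_pos: [647.5, -224.2, 156.9]
tcp_rot: [3.131, 0.001, 1.239]
contact_force: [-0.3, -0.5, 0.3]
grip_width: 40.0
finger_force: 0.0
time: 49.85
tool_pos: [417.2, 253.9, 150.0]
tcp_rot: [-3.14, -0.001, 1.245]
contact_force: [1.0, -0.6, -0.7]
grip_width: 40.5
finger_force: 0.0
top
   walls [np.float64(56.7), np.float64(-56.7), np.float64(56.8), np.float64(-56.7)]
sq 304 [604.4 201.9] [45.8 45.8] 10.7 (array([604. , 201.9]), np.float64(14.4))
   walls [np.float64(49.0), np.float64(-48.8), np.float64(64.9), np.float64(-64.9)]
lg 242 [ 640.2 -225. ] [64.6 29.2] 70.6 (array([ 641.1, -223. ]), np.float64(-19.1))
rd 339 [621.8 -12.1] [58.7 57.1] 82.3 (((622.7237548828125, -9.278820991516113), 34.01637649536133), array([620.2,  -9. ,  60.2]))
side
   walls [np.float64(56.5), np.float64(-56.8), np.float64(56.8), np.float64(-56.9)]
sq 329 [605.3 201.9] [45.4 45.9] 17.7 (array([604.8, 201.5]), np.float64(14.6))
   walls [np.float64(49.0), np.float64(-49.1), np.float64(64.8), np.float64(-64.6)]
lg 297 [ 643.3 -222.5] [56.8 30.8] 71.9 (array([ 642.3, -223. ]), np.float64(-18.9))
rd 386 [620.5  -9.7] [51.1 51.2] 69.2 (((621.73974609375, -9.224071502685547), 27.23723030090332), array([621.5,  -9.2,  60.4]))
top8 251 [603.8 202.3]
top8 198 [ 641.2 -222.7]
side8 275 [604.8 201.3]
side8 247 [ 642.5 -223.1]
```

View pics/t8.png

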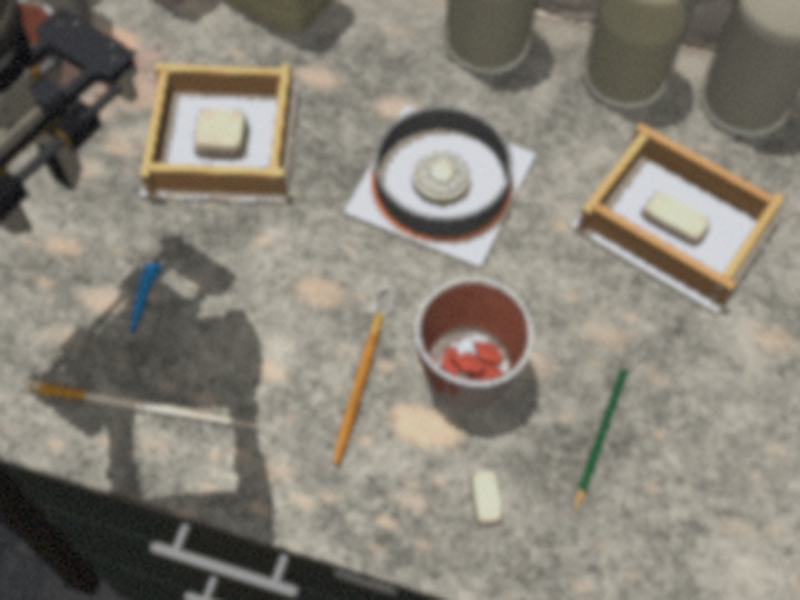

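The view shows all three masters flat and centred: square (220,132), rosette (440,175), long (675,217). Top-face means match the frame centres within about 0.5 mm. The cup at (475,335) stands upright with the offcuts inside.

```bash
python3 -c "
from plant import *
print(close_job())"
```

```text
the job is handed in; nothing more can be done
None
```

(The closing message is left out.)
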